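# Find and mark the high spot of a folder feed wheel on the truing stand

### The arm

A 7-joint arm with a two-finger parallel gripper is mounted at the origin on the work surface. World frame = base frame: x ahead of the robot, y to its left, z up, the work surface at z = 0. Lengths are in mm, angles in rad, forces in N, time in s.
With the tool pointing down it reaches from about 425 to 800 mm from the base axis. Payload 8.3 kg.
Tool frame: the origin (TCP) lies midway between the tips of the shut fingers; the grasp point (between the pads) lies 19 mm behind it; z points along the fingers, y is the direction in which the jaws open and shut (so a half turn about z gives the same grasp; the last joint's range is limited). The gripper opens to 85 mm and grips with 20 to 120 N. Pads are 22 mm wide; open, the fingers measure 114 mm over their backs; the gripper's body (76 mm by 85 mm) begins 54 mm behind the grasp point. The pads swing forward as they close: fully open they stand 13 mm farther back than shut.
Start: joints at [1.091, 0.383, 0.016, 1.37, -0.006, 1.388, -0.046], TCP at [253.056, -571.459, 231.279] pointing down, gripper open.
Joint ranges: [-2.95, 2.95], [-0.25, 2.06], [-1.52, 1.56], [0.18, 2.33], [-1.44, 4.58], [0.02, 2.06], [-3.01, 3.01]. Speed limits (rad/s): [2.39, 2.39, 3.01, 3.01, 3.14, 3.14, 3.14].

### API

Orientations are given as a unit quaternion [x, y, z, w].
In Python, from station import manip, snapshot, spotter gives the robot as it stands.
- The arm moves only by the tool apply_moves, never from a script. Its argument "plan" is a list that holds one entry, the list of rows, each a list of 6 numbers: the shift along the tool's x, y, z in m, then the turn, a rotation vector about the tool's x, y, z in degrees. In form: [[[tx, ty, tz, wx, wy, wz], ...]]. A call has 1 to 8 rows; each row shifts and turns the commanded pose from where the row before left it, along the tool's axes as they then stand; what a row does not reach is not made up. A row lasts 1/8 s, in which the tool goes at most 62.5 mm and 10.7 degrees, less where a joint would pass 70% of its speed; a pose out of reach is approached as far as the arm can. A call with a gripper value outside its range is refused whole. "gripper" is the finger opening in m, from 0 to 0.0854, set as the call begins (left out, the last holds). The fingers move at their own pace and stop on an object; "squeeze" is the grip in N (left out, the last holds). Time passes only in rows, so rows that do not move let the fingers close. It gives the time, the measured TCP pose, the force and the opening at its end, in the units of the state.
- manip.get_state(): the state, without advancing time (a new reading comes with each control period).
- snapshot(name): name is "side" or "top" or "wrist"; returns a dict with "color" (400x640x3 uint8, blue, green, red), "range_z" (400x640 float32, mm along the optical axis (not along the pixel's ray), 0 where there is no reading), "vertical_fov" (degrees; the focal length in pixels is half the picture's height over the tangent of half this angle, whatever the lens; pixels are square), "cx", "cy" (the principal point, pixels), "k1" (the pictures are not rectified: a ray, as slopes to the right and down, at radius r is drawn at 1 + k1 r^2 times it, then the intrinsics apply), "cam_to_world" (4x4, takes a point from camera to world coordinates). Camera axes: x right, y down, z forward; pixel columns grow to the right and rows downward; lengths in mm; the calibration is good to about 2 mm. A picture is of the moment at which its call begins.
- manip.job_done(): hands the job in, once; it reports no verdict.
Trained networks look in the newest picture that a camera, given by its name, has taken for a name from the list of things; names that differ only in an ending like _2 or _b are one class to them, and where a whole thing is asked for, a point or a joint stands for the part that bears it (a point fixed in the world has none). Each returns a list of dicts, best first, with "conf" (0 to 1); they miss things now and then, are a little off and sometimes report something else, mostly with a low value. They report only what shows in the picture. A call takes as long as a camera call.
- spotter.boxes_of(camera, name): "bbox" ([left, top, width, height] in pixels, round what is visible of it).
- spotter.cut_out(camera, name): "mask" (400x640 bool, what is visible of it) and "bbox" ([left, top, width, height] in pixels, round what is visible of it).
The state is a dict: "time": time; "qpos": joint angles; "joint_vel": joint speeds; "tau": joint torques, N m; "tool_pos": TCP position; "tcp_rot": TCP orientation; "wrist_force": force on the tool from outside, world axes, zero at the start; "ft_torque": the same for the moment, N m; "gripper_width": finger opening in mm.
Only numpy, scipy, OpenCV 4.12 (cv2) and the standard library are available. Lean on these libraries where they do the work, as an engineer would, in place of code of your own. Each camera call takes 0.05 s, during which the arm holds its last target.

### The job

Turn the rubber-tyred wheel slowly by the truing stand's crank, feel for its one highest spot against the sprung red pointer, and stop with that spot on the pointer. Then let go of the crank and set the red marker magnet down gently, upright, on the wheel's metal face just inside the tyre, in line with the pointer, leaving the wheel where it stopped. Do not lean on the gauge, and leave the other things on the bench alone.

Things in the scene. Friction and masses are not known exactly. Their poses are not given: they have to be found in the camera images.
- stand: Bench truing stand, bolted down: blue base plate 300 x 150 x 18 mm carrying a vertical spindle with a wheel on it. Origin on the spindle axis at bench height; its +x axis points from the spindle to the gauge and pointer, z up. The base plate reaches from 105 mm behind the axis to 195 mm in front of it.
- spindle: The turning part: spindle, crank and the wheel clamped on it. Origin on the spindle axis at bench height, z up; its +x axis points along the crank arm and turns with it. Turns freely either way, any number of turns, with light bearing drag (0.03 N m), and stays where it is left. Crank arm 16 mm wide, its top 99 mm above the bench; clamp nut on the axis 30 mm wide, 99 mm high.
- crank (a point): Centre of the black crank grip, half-way up: upright cylinder 22 mm in diameter, 42 mm tall (100 to 142 mm above the bench), free to spin on its pin, 50 mm from the spindle axis. It can be pinched from above and led round the axis in a circle without turning the gripper.
- wheel_face (a point): Centre of the wheel's metal face, on the spindle axis, 80 mm above the bench. Wheel 180 mm across: black tyre outside 76 mm radius. The high spot is a swelling of the tyre 3 mm high, fading out over about 15 degrees either side of its crest; it lies at an unknown angle, different each time, over 80 degrees from the crank arm. One lesser swelling, 1 mm high, lies elsewhere.
- gauge: Feeler gauge fixed on the stand's base, with a steel post 155 mm from the spindle axis along the stand's +x and a brass barrel 65 mm above the bench; its highest point is 74 mm above the bench. Origin on the spindle axis at bench height, same axes as the stand.
- barrel_end (a point): Wheel-side end of the gauge's brass barrel, 122 mm from the axis, 65 mm above the bench. The red pointer springs out of it onto the tyre (3 to 4 N per mm) and rubs: leading the crank grip round slowly takes 1 to 2 N where the tyre is round, about 3 N over the lesser swelling, 7 to 9 N over the high spot, most just before its crest; held still, half or more of the high spot's drag stays.
- mark (a point): The mark point, not painted, fixed relative to the stand: on the wheel's metal face, 60 mm from the spindle axis straight towards the pointer, 80 mm above the bench. The red magnet is to stand with its centre line here.
- magnet_red_center (a point): Red marker magnet, centre, half-way up: upright pawn-shaped button 26 mm tall, 30 g; foot 24 mm in diameter and 8 mm high, grip above it 18 mm in diameter. Stands on a steel strip 4 mm thick. z axis up.
- magnet_blue_center (a point): Blue marker magnet of the same shape, to be left; centre, half-way up.
- magnet_yellow_center (a point): Yellow marker magnet of the same shape, to be left; centre, half-way up.
- magnet_red: The same red magnet, origin at the centre of its underside, z up.
- strip: Steel strip 190 x 45 x 4 mm, fixed on the bench; origin under its centre, long side along its x axis. The three magnets stand on its long centre line at -60, 0 and +60 mm.
- dressing_stone: Grey-green dressing stone with wooden back, 110 x 26 x 30 mm, lying on the bench (leave alone).
- ink_tin: Blue ink tin, 90 mm across, 85 mm tall (leave alone).
- wash_bottle: Wash bottle with red cap, 64 mm across, 170 mm tall (leave alone).
- spare_wheel: Spare rubber-tyred wheel lying flat, 120 mm across, 32 mm tall (leave alone).
- wrench: Steel wrench 180 mm long, lying on the bench (leave alone).
- mug: White mug, 80 mm across, 92 mm tall (leave alone).

How it is judged:
By the outcome, as a careful person would: the job done as asked, in the order asked, and still so for the second after the job is handed in, with the robot touching nothing.
It also fails if it takes over 72 s, if anything falls off the work surface, if the arm or the gripper's body presses on something with over 40 N, if the wrist force passes 120 N, or if a joint passes its speed limit or range.

## Working session

There is one attempt and no reset: what is moved stays moved. The work goes in short steps, Python scripts to look and compute and a tool call to move; the robot and the scene stay as the last step left them, time stands still between calls to the robot, and variables do not carry over. Pictures are saved under pics/ and viewed, and the job is handed in when it is done.

Besides the shell and the picture viewer there is one more tool, called after "Request:" in YAML: its name, and indented under it one key for each argument. apply_moves: Moves the arm, as the interface text tells. Its arguments: {"type":"object","properties":{"plan":{"type":"array","items":{"type":"array","items":{"type":"array","items":{"type":"number"}}}},"gripper":{"type":"number"},"squeeze":{"type":"number"}},"required":["plan"]}

```bash
ls -la; mkdir -p pics; cat > h.py <<'E'
import numpy as np, cv2, json, pickle
from station import manip, snapshot, spotter
def K(s):
    h,w=s["color"].shape[:2]; f=h/2/np.tan(np.radians(s["vertical_fov"])/2); return f
def rays(s,uv):
    uv=np.atleast_2d(uv).astype(float); f=K(s)
    A=np.array([[f,0,s["cx"]],[0,f,s["cy"]],[0,0,1]])
    p=cv2.undistortPoints(uv.reshape(-1,1,2),A,np.array([s["k1"],0,0,0,0.])).reshape(-1,2)
    return np.c_[p,np.ones(len(p))]
def at_z(s,uv,z):
    r=rays(s,uv); T=np.array(s["cam_to_world"]); d=r@T[:3,:3].T; o=T[:3,3]
    return o+d*((z-o[2])/d[:,2])[:,None]
def by_depth(s,uv):
    uv=np.atleast_2d(uv); r=rays(s,uv); T=np.array(s["cam_to_world"])
    z=s["range_z"][np.clip(np.round(uv[:,1]).astype(int),0,399),np.clip(np.round(uv[:,0]).astype(int),0,639)]
    return (r*z[:,None])@T[:3,:3].T+T[:3,3], z
def proj(s,P):
    T=np.array(s["cam_to_world"]); c=(np.atleast_2d(P)-T[:3,3])@T[:3,:3]
    f=K(s);x=c[:,:2]/c[:,2:]; r2=(x**2).sum(1); x=x*(1+s["k1"]*r2)[:,None]
    return x*f+[s["cx"],s["cy"]]
def cloud(s):
    v,u=np.mgrid[0:400,0:640]; uv=np.c_[u.ravel(),v.ravel()]
    P,z=by_depth(s,uv); P[z<=0]=np.nan; return P.reshape(400,640,3)
E
python3 - <<'E'
from h import *
st=manip.get_state(); print(st)
for c in("top","side","wrist"):
    s=snapshot(c); cv2.imwrite(f"pics/{c}0.png",s["color"]); pickle.dump(s,open(f"{c}0.pkl","wb"))
    print(c,np.round(s["cam_to_world"],3).tolist(),s["vertical_fov"],s["k1"],s["cx"],s["cy"])
    for n in["stand","spindle","crank","wheel_face","gauge","barrel_end","magnet_red","magnet_blue_center","magnet_yellow_center","strip","ink_tin","wash_bottle","mug","spare_wheel","dressing_stone","wrench"]:
        print(c,n,[(round(d["conf"],2),[round(x) for x in d["bbox"]]) for d in spotter.boxes_of(c,n)[:3]])
print(manip.get_state()["time"])
E
```

```text
total 12
drwxr-xr-x  3 agent agent 4096 Dec  6 07:31 .
drwxr-xr-x 23 root  root  4096 Dec  6 07:31 ..
drwxr-xr-x  2 agent agent 4096 Dec  6 07:31 pics
{'time': 0.0, 'qpos': array([ 1.09106098,  0.384263  ,  0.01636368,  1.37118909, -0.00629807,
        1.38819823, -0.04651131]), 'joint_vel': array([ 0.00084452,  0.00027086,  0.00014173, -0.0010222 , -0.00049853,
        0.00082361, -0.00058516]), 'tau': array([-3.45738772e-05, -6.27599931e+01,  8.44323747e-01, -3.71827662e+01,
        1.65011996e-02,  1.42020907e-02,  1.09119020e-05]), 'tool_pos': array([ 252.8700557 , -570.9941564 ,  230.24748574]), 'tcp_rot': array([ 9.78352621e-01,  2.06942360e-01, -2.25619202e-04, -9.78542873e-04]), 'wrist_force': array([-0.29816331, -0.34780527,  0.72402631]), 'ft_torque': array([ 0.01528927, -0.01305881,  0.01632279]), 'gripper_width': 85.61558935450641}
top [[-0.019, -0.997, 0.075, 412.193], [-1.0, 0.019, -0.002, 12.467], [0.001, -0.075, -0.997, 1498.575], [0.0, 0.0, 0.0, 1.0]] 49.954370363478446 0.00872779424210641 317.6191022583886 197.01410623285128
top stand [(0.72, [293, 120, 75, 93])]
to
[... 1467 characters left out ...]
_bottle [(0.66, [381, 228, 22, 51])]
side mug [(0.68, [295, 127, 27, 29])]
side spare_wheel [(0.66, [273, 162, 31, 23])]
side dressing_stone [(0.7, [251, 159, 11, 20])]
side wrench []
wrist [[0.405, -0.872, -0.273, 323.213], [-0.914, -0.387, -0.121, -541.768], [0.0, 0.298, -0.954, 374.774], [0.0, 0.0, 0.0, 1.0]] 69.94448996430374 0.01670488692717191 318.4559590431108 202.05416269295873
wrist stand []
wrist spindle []
wrist crank []
wrist wheel_face []
wrist gauge []
wrist barrel_end []
wrist magnet_red []
wrist magnet_blue_center []
wrist magnet_yellow_center []
wrist strip []
wrist ink_tin []
wrist wash_bottle []
wrist mug []
wrist spare_wheel []
wrist dressing_stone []
wrist wrench []
2.55
```

View images.

```bash
python3 - <<'E'
from h import *
for c,(x,y,w,h) in {"top":(130,90,340,200),"side":(230,110,200,220)}.items():
    s=pickle.load(open(f"{c}0.pkl","rb")); k=min(800/w,600/h)
    cv2.imwrite(f"pics/{c}0z.png",cv2.resize(s["color"][y:y+h,x:x+w],None,fx=k,fy=k,interpolation=cv2.INTER_CUBIC)); print(k)
E
```

```text
2.3529411764705883
2.727272727272727
```

View pics/top0z.png

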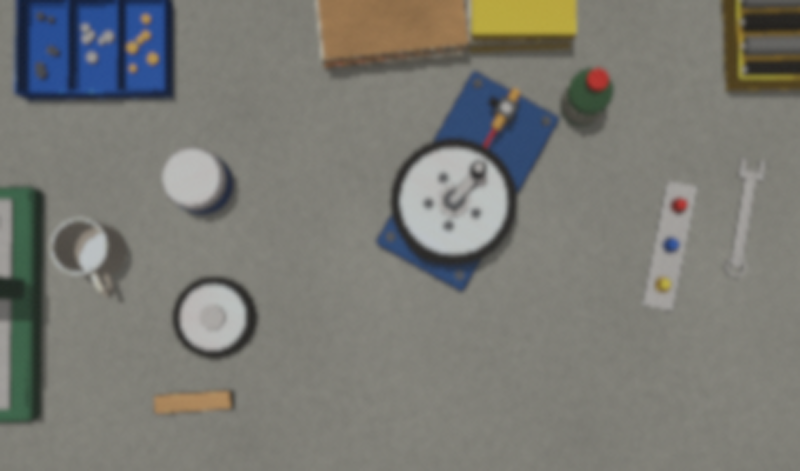

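View pics/side0z.png

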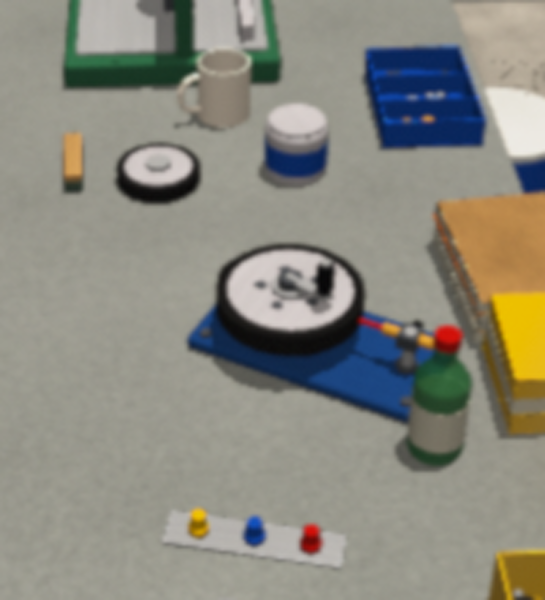

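View pics/wrist0.png

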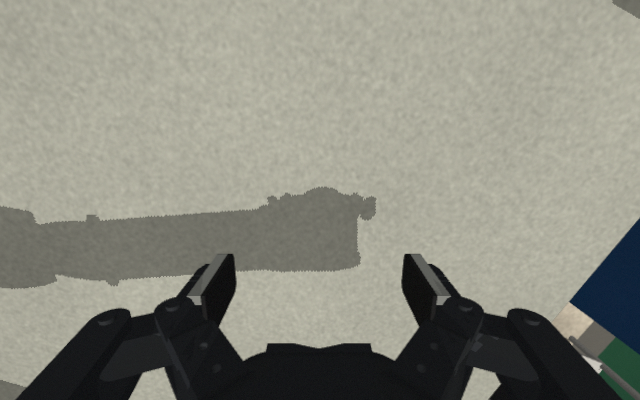

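```bash
python3 - <<'E'
from h import *
top=pickle.load(open("top0.pkl","rb")); side=pickle.load(open("side0.pkl","rb"))
k=2.35294
def T(x,y): return (x/k+130-0.3,y/k+90-0.3)
print("wheel c z80",at_z(top,T(455,201),80), "grip top z142",at_z(top,T(478,171),142),"barrel rear z65",at_z(top,T(516,93),70),"barrel front",at_z(top,T(497,124),70))
for n,p in dict(red=(679,205),blue=(671,245),yel=(663,285)).items(): print(n,at_z(top,T(*p),28))
# wheel metal face: white mask
C=cloud(top); 
m=(np.abs(C[...,2]-80)<12); 
X=C[...,0];Y=C[...,1]
c0=at_z(top,T(455,201),80)[0]
m&=np.hypot(X-c0[0],Y-c0[1])<110
gray=cv2.cvtColor(top["color"],cv2.COLOR_BGR2GRAY)
print("tyre+face n",m.sum(),"z med",np.median(C[m][:,2]))
mm=m.astype(np.uint8)
(cx,cy),r=cv2.minEnclosingCircle(np.argwhere(m)[:,::-1].astype(np.float32)); 
cn,_=cv2.findContours(mm,cv2.RETR_EXTERNAL,cv2.CHAIN_APPROX_NONE); cn=max(cn,key=cv2.contourArea)
e=cv2.fitEllipse(cn); print(e, at_z(top,e[0],80))
w=((gray>140)&m).astype(np.uint8); cn,_=cv2.findContours(cv2.morphologyEx(w,cv2.MORPH_CLOSE,np.ones((5,5))),cv2.RETR_EXTERNAL,cv2.CHAIN_APPROX_NONE); cn=max(cn,key=cv2.contourArea)
e=cv2.fitEllipse(cn); print("white",e, at_z(top,e[0],80))
Cs=cloud(side)
for z0,z1,n in((120,150,"grip"),(98,118,"arm?"),(60,76,"gauge")):
  for nm,c in(("top",C),("side",Cs)):
    q=(c[...,2]>z0)&(c[...,2]<z1)&(np.hypot(c[...,0]-c0[0],c[...,1]-c0[1])<(80 if z0>90 else 200))
    if z0<90: q&=np.hypot(c[...,0]-c0[0],c[...,1]-c0[1])>100
    print(n,nm,q.sum(),np.nanmean(c[q],0) if q.any() else None)
E
```

```text
wheel c z80 [[591.06566465  -9.91483336  80.        ]] grip top z142 [[623.56911572 -40.89253432 142.        ]] barrel rear z65 [[ 746.63069359 -100.63389624   70.        ]] barrel front [[702.13571676 -72.36209276  70.        ]]
red [[ 585.58863168 -338.58279007   28.        ]]
blue [[ 527.06294348 -324.79287321   28.        ]]
yel [[ 468.87966418 -311.07419776   28.        ]]
tyre+face n 2135 z med 79.26352179527453
((322.2556457519531, 175.6201171875), (52.8552360534668, 53.35315704345703), 45.66986846923828) [[589.45940539  -7.15757378  80.        ]]
white ((322.3463439941406, 174.9833984375), (44.062503814697266, 44.23582077026367), 110.70481872558594) [[591.58491115  -7.50070832  80.        ]]
grip top 42 [625.47555349 -40.90926594 138.95625116]
grip side 57 [627.05018566 -45.5478397  134.67539903]
arm? top 62 [597.328649   -14.26018237 101.27368466]
arm? side 77 [608.11812474 -27.99270205 103.39348714]
gauge top 132 [722.18337521 -80.85145118  70.07842481]
gauge side 132 [720.8954037  -86.02933702  69.38469824]
```

```bash
cat >> h.py <<'E'
from scipy.spatial.transform import Rotation as R, Slerp
def plan(wps, nrows, st=None, az_end=None):
    """wps: target world pos; az_end: azimuth (deg) of tool x at the end, tool down"""
    st=st or manip.get_state(); p=np.array(st["tool_pos"]); q=R.from_quat(st["tcp_rot"])
    if az_end is None: xa=q.as_matrix()[:,0]; az_end=np.degrees(np.arctan2(xa[1],xa[0]))
    a=np.radians(az_end); qe=R.from_matrix(np.c_[[np.cos(a),np.sin(a),0],[np.sin(a),-np.cos(a),0],[0,0,-1.]])
    rv=(q.inv()*qe).as_rotvec(); dq=R.from_rotvec(rv/nrows); rows=[]
    d=(np.array(wps)-p)/nrows
    for i in range(nrows):
        t=q.inv().apply(d)/1000; rows.append([round(float(v),4) for v in t]+[round(float(v),2) for v in np.degrees(dq.as_rotvec())]); q=q*dq
    print("step mm",np.linalg.norm(d).round(1),"deg",np.degrees(np.linalg.norm(rv))/nrows)
    for r in rows: print(r)
def show():
    s=manip.get_state(); x=R.from_quat(s["tcp_rot"]).as_matrix()
    print("t",round(s["time"],2),"pos",np.round(s["tool_pos"],1),"az",np.degrees(np.arctan2(x[1,0],x[0,0])).round(1),"F",np.round(s["wrist_force"],2),"w",round(s["gripper_width"],1)); return s
E
python3 -c "
from h import *
plan([612,-30,240],13,az_end=-30)"
```

```text
step mm 50.0 deg 4.144831447103527
[0.0421, -0.0269, -0.0007, -0.0, -0.0, 4.14]
[0.0401, -0.0299, -0.0007, -0.0, -0.0, 4.14]
[0.0378, -0.0327, -0.0007, -0.0, -0.0, 4.14]
[0.0353, -0.0353, -0.0007, -0.0, -0.0, 4.14]
[0.0327, -0.0378, -0.0007, -0.0, -0.0, 4.14]
[0.0299, -0.0401, -0.0007, -0.0, -0.0, 4.14]
[0.0269, -0.0421, -0.0007, -0.0, -0.0, 4.14]
[0.0238, -0.044, -0.0007, -0.0, -0.0, 4.14]
[0.0205, -0.0456, -0.0007, -0.0, -0.0, 4.14]
[0.0172, -0.0469, -0.0007, -0.0, -0.0, 4.14]
[0.0138, -0.048, -0.0007, -0.0, -0.0, 4.14]
[0.0102, -0.0489, -0.0007, -0.0, -0.0, 4.14]
[0.0067, -0.0495, -0.0007, -0.0, -0.0, 4.14]
```

Request:
apply_moves:
  plan:
    - [[0.042,-0.027,-0.001,0,0,4.1],[0.04,-0.03,-0.001,0,0,4.1],[0.038,-0.033,-0.001,0,0,4.1],[0.035,-0.035,-0.001,0,0,4.1],[0.033,-0.038,-0.001,0,0,4.1],[0.03,-0.04,-0.001,0,0,4.1],[0.027,-0.042,-0.001,0,0,4.1],[0.024,-0.044,-0.001,0,0,4.1]]
  gripper: 0.05
  squeeze: 30

```text
time: 3.55
tool_pos: [474.2, -236.1, 239.6]
tcp_rot: [0.997, -0.079, 0.0, 0.0]
wrist_force: [1.5, 0.5, -0.5]
gripper_width: 49.9
```

Request:
apply_moves:
  plan:
    - [[0.02,-0.046,-0.001,0,0,4.1],[0.017,-0.047,-0.001,0,0,4.1],[0.014,-0.048,-0.001,0,0,4.1],[0.01,-0.049,-0.001,0,0,4.1],[0.007,-0.049,-0.001,0,0,4.1]]

```text
time: 4.18
tool_pos: [610.1, -26.8, 244.5]
tcp_rot: [0.967, -0.255, 0.0, -0.0]
wrist_force: [0.8, -1.3, -0.1]
gripper_width: 49.9
```

```bash
python3 - <<'E'
from h import *
show()
s=snapshot("wrist"); cv2.imwrite("pics/wrist1.png",s["color"]); pickle.dump(s,open("wrist1.pkl","wb"))
show()
E
```

```text
t 4.17 pos [610.1 -26.8 244.5] az -29.6 F [ 0.85 -1.27 -0.05] w 49.9
t 4.22 pos [612.  -18.4 244. ] az -29.3 F [-1.72  6.07 -0.52] w 49.7
```

View pics/wrist1.png

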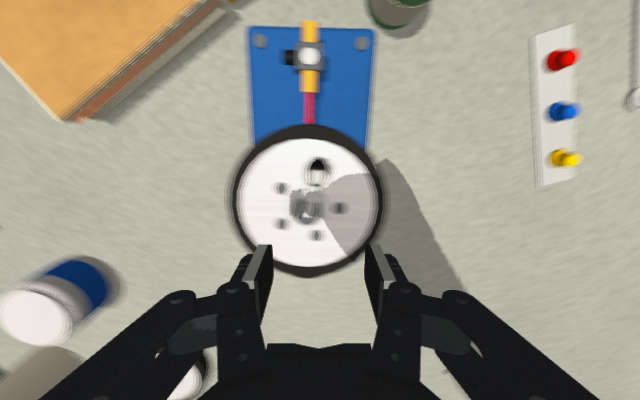

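Request:
apply_moves:
  plan:
    - [[0,0,0,0,0,0],[0,0,0,0,0,0],[0,0,0,0,0,0]]

```text
time: 4.6
tool_pos: [609.0, -29.7, 244.5]
tcp_rot: [0.967, -0.255, 0.0, 0.0]
wrist_force: [-0.1, -0.2, -0.6]
gripper_width: 50.0
```

```bash
python3 - <<'E'
from h import *
s=snapshot("wrist"); cv2.imwrite("pics/wrist2.png",s["color"]); pickle.dump(s,open("wrist2.pkl","wb"))
show()
cv2.imwrite("pics/wrist2z.png",cv2.resize(s["color"][20:280,210:410],None,fx=2.3*1.,fy=2.3,interpolation=cv2.INTER_CUBIC))
E
```

```text
t 4.65 pos [609.1 -29.5 244.6] az -29.5 F [-0.04 -0.81  0.3 ] w 50.3
```

View pics/wrist2z.png

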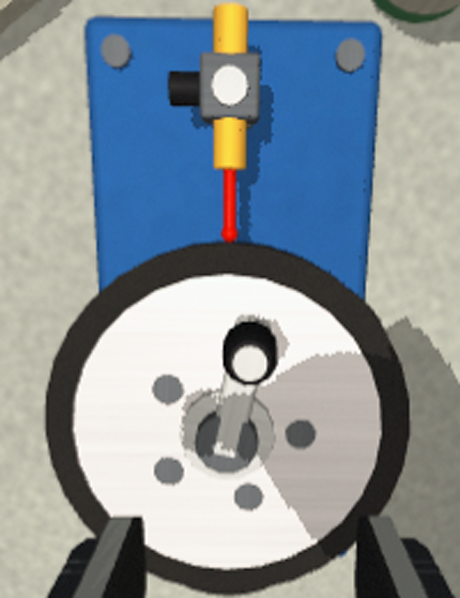

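```bash
cat >> h.py <<'E'
def profile(s,c0,show=None):
    """inner (face) and outer (tyre) radius vs azimuth at z=80, sampling along rays from c0"""
    g=cv2.cvtColor(s["color"],cv2.COLOR_BGR2GRAY).astype(np.float32)
    hsv=s["color"].astype(np.float32)
    rr=np.arange(66,106,0.25); out=[]
    for az in range(0,360,2):
        a=np.radians(az); P=np.c_[c0[0]+rr*np.cos(a),c0[1]+rr*np.sin(a),np.full(len(rr),80.)]
        uv=proj(s,P).astype(np.float32)
        if uv[:,0].min()<2 or uv[:,0].max()>637 or uv[:,1].min()<2 or uv[:,1].max()>397: continue
        v=cv2.remap(s["color"].astype(np.float32),uv[None,:,0],uv[None,:,1],cv2.INTER_LINEAR)[0]
        mx=v.max(1)
        i=np.argmin(np.gradient(cv2.GaussianBlur(mx[:,None],(1,5),0)[:,0])[:80]); 
        j=60+np.argmax(np.gradient(cv2.GaussianBlur(mx[:,None],(1,5),0)[:,0])[60:])
        out.append((az,rr[i],rr[j],mx[j+8 if j+8<len(mx) else -1],mx[(i+j)//2]))
    return np.array(out)
def fitc(x,y):
    A=np.c_[2*x,2*y,np.ones(len(x))]; b=x**2+y**2; c=np.linalg.lstsq(A,b,rcond=None)[0]; return c[:2],np.sqrt(c[2]+c[0]**2+c[1]**2)
E
python3 - <<'E'
from h import *
s=pickle.load(open("wrist2.pkl","rb"))
c=np.array([591.,-8.])
for it in range(4):
    o=profile(s,c); a=np.radians(o[:,0]); g=(o[:,1]>70)&(o[:,1]<82)
    cc,r=fitc(c[0]+o[g,1]*np.cos(a[g]),c[1]+o[g,1]*np.sin(a[g])); 
    for _ in range(3):
        d=np.hypot(c[0]+o[:,1]*np.cos(a)-cc[0],c[1]+o[:,1]*np.sin(a)-cc[1])-r; g=abs(d)<1.2
        cc,r=fitc(c[0]+o[g,1]*np.cos(a[g]),c[1]+o[g,1]*np.sin(a[g]))
    print("face centre",cc,r,g.sum()); c=cc
o=profile(s,c)
for q in o[::2]: print(int(q[0]),q[1:].round(1).tolist())
k=2.3
def W(x,y): return ((x+.5)/k-.5+210,(y+.5)/k-.5+20)
for n,p,z in(("barrel back",(231,10),74),("barrel tip",(230,167),70),("post top",(230,85),74),("pointer tip",(229,238),65),("grip",(249,362),142),("nut",(226,443),99),("bolt L",(116,50),20),("bolt R",(350,55),20)):
    P=at_z(s,W(*p),z)[0]; d=P[:2]-c; print(n,P.round(1),"r",np.hypot(*d).round(1),"az",np.degrees(np.arctan2(d[1],d[0])).round(1), "depth",by_depth(s,W(*p))[0].round(1))
E
```

```text
face centre [592.08943517  -8.20642598] 75.86434058595455 171
face centre [592.09399438  -8.2140743 ] 75.86216082839874 172
face centre [592.09958479  -8.21804317] 75.85506492946071 172
face centre [592.09760696  -8.21013866] 75.85855374945994 172
0 [75.8, 89.2, 171.3, 48.8]
4 [75.8, 90.0, 171.2, 49.8]
8 [76.2, 89.5, 161.6, 48.1]
12 [75.8, 89.5, 195.3, 47.4]
16 [75.8, 89.5, 191.1, 48.0]
20 [76.0, 89.5, 184.9, 49.5]
24 [75.5, 89.5, 193.0, 49.4]
28 [75.8, 89.5, 194.4, 48.6]
32 [75.8, 89.5, 186.0, 47.8]
36 [75.8, 89.8, 188.1, 47.8]
40 [75.2, 89.5, 187.6, 45.9]
44 [75.8, 89.5, 188.7, 44.8]
48 [75.5, 89.8, 196.7, 49.1]
52 [75.8, 89.2, 192.8, 47.0]
56 [75.5, 89.0, 181.3, 46.2]
60 [75.8, 89.5, 187.0, 45.9]
64 [75.2, 89.0, 192.9, 47.3]
68 [75.2, 89.0, 188.7, 46.7]
72 [76.2, 89.5, 193.1, 50.6]
76 [75.5, 89.2, 186.6, 47.9]
80 [75.5, 89.2, 196.9, 49.6]
84 [75.5, 89.5, 196.9, 49.3]
88 [75.8, 89.2, 199.6, 50.3]
92 [75.5, 89.2, 190.6, 48.8]
96 [75.8, 89.2, 193.5, 49.7]
100 [72.2, 89.5, 89.5, 90.5]
104 [66.8, 103.8, 32.1, 98.7]
108 [66.5, 82.8, 98.8, 23.0]
112 [69.5, 101.2, 88.2, 22.1]
116 [75.8, 8
[... 1708 characters left out ...]
2, 171.9, 49.7]
348 [76.0, 90.0, 173.0, 48.1]
352 [75.8, 90.0, 172.0, 49.0]
356 [76.2, 89.5, 173.8, 51.3]
barrel back [ 749.8 -101.4   74. ] r 183.2 az -30.6 depth [[ 750.  -101.5   73.3]]
barrel tip [697.6 -70.6  70. ] r 122.6 az -30.6 depth [[697.5 -70.6  72. ]]
post top [725.8 -87.   74. ] r 155.2 az -30.5 depth [[725.8 -87.   74. ]]
pointer tip [671.1 -54.5  65. ] r 91.6 az -30.4 depth [[671.1 -54.7  68. ]]
grip [629.  -41.7 142. ] r 49.8 az -42.2 depth [[630.  -42.2 147.2]]
nut [592.7  -8.7  99. ] r 0.8 az -41.8 depth [[592.9  -8.9  99.7]]
bolt L [775.6 -48.7  20. ] r 187.9 az -12.4 depth [[774.4 -49.   24.5]]
bolt R [ 716.5 -148.9   20. ] r 187.8 az -48.5 depth [[ 716.1 -148.1   23.6]]
```

Request:
apply_moves:
  plan:
    - [[0.0234,0.001,0.015,0,0,0],[0,0,0.03,0,0,0],[0,0,0.03,0,0,0],[0,0,0.025,0,0,0],[0,0,0.02,0,0,0],[0,0,0.015,0,0,0],[0,0,0,0,0,0]]

```text
time: 5.52
tool_pos: [628.4, -41.0, 108.3]
tcp_rot: [0.967, -0.254, -0.001, 0.0]
wrist_force: [-0.0, -0.6, 0.6]
gripper_width: 50.0
```

Request:
apply_moves:
  plan:
    - [[0,0,0,0,0,0],[0,0,0,0,0,0],[0,0,0,0,0,0],[0,0,0,0,0,0]]
  gripper: 0.015
  squeeze: 30

```text
time: 6.02
tool_pos: [630.0, -40.5, 110.7]
tcp_rot: [0.967, -0.254, 0.001, -0.0]
wrist_force: [-0.4, -0.7, 6.3]
gripper_width: 20.7
```

```bash
python3 - <<'E'
from h import *
st=show(); print(np.round(st["ft_torque"],2))
s=snapshot("wrist"); cv2.imwrite("pics/wrist3.png",s["color"]); pickle.dump(s,open("wrist3.pkl","wb"))
show()
E
```

```text
t 6.03 pos [630.  -40.5 110.7] az -29.4 F [-0.43 -0.72  6.3 ] w 20.7
[-0.13  0.16 -0.03]
t 6.08 pos [630.  -40.6 110.7] az -29.4 F [-0.57 -0.95  5.79] w 21.3
```

View pics/wrist3.png

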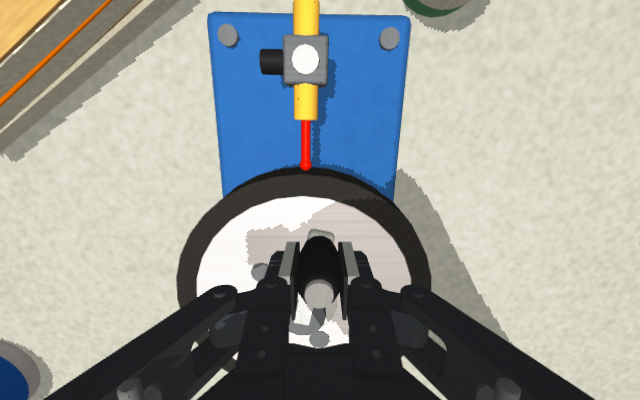

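```bash
cat >> h.py <<'E'
CEN=np.array([592.1,-8.2])
def arc(th0,th1,n,az=-29.4,r=50.):
    t=np.radians(np.linspace(th0,th1,n+1)-az); P=np.c_[r*np.cos(t),-r*np.sin(t)]
    P=np.round(P/1000,4); print([[round(float(a),4),round(float(b),4),0,0,0,0] for a,b in np.diff(P,axis=0)])
def force(s=None):
    s=s or manip.get_state(); d=np.array(s["tool_pos"][:2])-CEN; th=np.degrees(np.arctan2(d[1],d[0])); u=d/np.hypot(*d); F=np.array(s["wrist_force"])
    print("t %.2f th %.1f r %.1f Frad %.2f Ftan %.2f Fz %.2f"%(s["time"],th,np.hypot(*d),F[:2]@u,F[:2]@np.array([-u[1],u[0]]),F[2]))
E
python3 -c "
from h import *
for a in(-41,-4,33,70): arc(a,a+37,8)"
```

```text
[[0.0006, -0.004, 0, 0, 0, 0], [0.0004, -0.004, 0, 0, 0, 0], [0.0, -0.0041, 0, 0, 0, 0], [-0.0004, -0.004, 0, 0, 0, 0], [-0.0006, -0.004, 0, 0, 0, 0], [-0.001, -0.0039, 0, 0, 0, 0], [-0.0013, -0.0038, 0, 0, 0, 0], [-0.0015, -0.0037, 0, 0, 0, 0]]
[[-0.0019, -0.0036, 0, 0, 0, 0], [-0.0022, -0.0034, 0, 0, 0, 0], [-0.0024, -0.0033, 0, 0, 0, 0], [-0.0027, -0.003, 0, 0, 0, 0], [-0.0029, -0.0028, 0, 0, 0, 0], [-0.0031, -0.0025, 0, 0, 0, 0], [-0.0033, -0.0023, 0, 0, 0, 0], [-0.0035, -0.002, 0, 0, 0, 0]]
[[-0.0037, -0.0017, 0, 0, 0, 0], [-0.0038, -0.0015, 0, 0, 0, 0], [-0.0038, -0.0011, 0, 0, 0, 0], [-0.004, -0.0008, 0, 0, 0, 0], [-0.004, -0.0004, 0, 0, 0, 0], [-0.004, -0.0002, 0, 0, 0, 0], [-0.0041, 0.0002, 0, 0, 0, 0], [-0.004, 0.0005, 0, 0, 0, 0]]
[[-0.0039, 0.0008, 0, 0, 0, 0], [-0.0039, 0.0011, 0, 0, 0, 0], [-0.0038, 0.0015, 0, 0, 0, 0], [-0.0036, 0.0017, 0, 0, 0, 0], [-0.0035, 0.002, 0, 0, 0, 0], [-0.0033, 0.0023, 0, 0, 0, 0], [-0.0031, 0.0026, 0, 0, 0, 0], [-0.0029, 0.0028, 0, 0, 0, 0]]
```

Request:
apply_moves:
  plan:
    - [[0.0006,-0.004,-0.001,0,0,0],[0.0004,-0.004,-0.001,0,0,0],[0.0,-0.0041,0,0,0,0],[-0.0004,-0.004,0,0,0,0],[-0.0006,-0.004,0,0,0,0],[-0.001,-0.0039,0,0,0,0],[-0.0013,-0.0038,0,0,0,0],[-0.0015,-0.0037,0,0,0,0]]

```text
time: 7.08
tool_pos: [642.2, -11.6, 110.8]
tcp_rot: [0.967, -0.254, 0.001, 0.0]
wrist_force: [4.9, -3.7, -4.6]
gripper_width: 21.0
```

```bash
python3 -c "
from h import *
force()"
```

```text
t 7.08 th -3.9 r 50.3 Frad 5.10 Ftan -3.40 Fz -4.62
```

Request:
apply_moves:
  plan:
    - [[-0.0011,-0.0045,0.001,0,0,0],[-0.0022,-0.0034,0,0,0,0],[-0.0024,-0.0033,0,0,0,0],[-0.0027,-0.003,0,0,0,0],[-0.0029,-0.0028,0,0,0,0],[-0.0031,-0.0025,0,0,0,0],[-0.0033,-0.0023,0,0,0,0],[-0.0035,-0.002,0,0,0,0]]

```text
time: 8.07
tool_pos: [634.5, 20.0, 110.7]
tcp_rot: [0.967, -0.254, 0.0, 0.0]
wrist_force: [-0.8, -4.0, 5.2]
gripper_width: 20.9
```

```bash
python3 -c "
from h import *
force()"
```

```text
t 8.07 th 33.6 r 50.9 Frad -2.89 Ftan -2.89 Fz 5.21
```

Request:
apply_moves:
  plan:
    - [[-0.0037,-0.0017,0,0,0,0],[-0.0038,-0.0015,0,0,0,0],[-0.0038,-0.0011,0,0,0,0],[-0.004,-0.0008,0,0,0,0],[-0.004,-0.0004,0,0,0,0],[-0.004,-0.0002,0,0,0,0],[-0.0041,0.0002,0,0,0,0],[-0.004,0.0005,0,0,0,0]]

```text
time: 9.07
tool_pos: [610.1, 39.5, 110.7]
tcp_rot: [0.967, -0.254, 0.001, 0.0]
wrist_force: [0.7, -4.6, 2.9]
gripper_width: 20.8
```

```bash
python3 - <<'E'
from h import *
force()
s=snapshot("wrist"); cv2.imwrite("pics/wrist4.png",s["color"]); pickle.dump(s,open("wrist4.pkl","wb"))
force()
E
```

```text
t 9.07 th 69.3 r 51.0 Frad -4.04 Ftan -2.30 Fz 2.90
t 9.12 th 70.1 r 51.1 Frad -5.69 Ftan 1.94 Fz 6.55
```

View pics/wrist4.png

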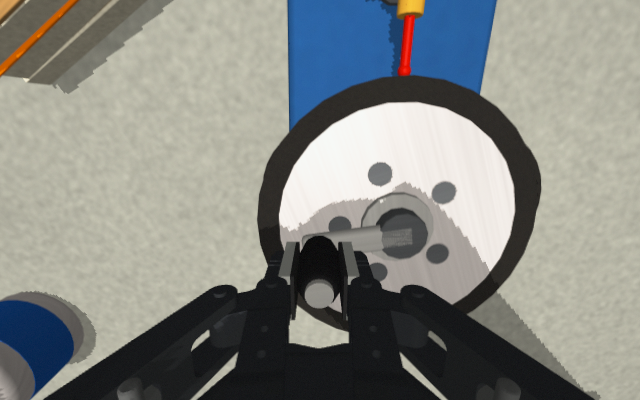

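```bash
cat >> h.py <<'E'
def bump(s,lo,hi,verbose=False):
    c=np.array([592.1,-8.2])
    for it in range(4):
        o=profile(s,c); a=np.radians(o[:,0]); g=(o[:,1]>70)&(o[:,1]<82)
        cc,r=fitc(c[0]+o[g,1]*np.cos(a[g]),c[1]+o[g,1]*np.sin(a[g]))
        for _ in range(5):
            d=np.hypot(c[0]+o[:,1]*np.cos(a)-cc[0],c[1]+o[:,1]*np.sin(a)-cc[1])-r; g=abs(d)<1.2
            cc,r=fitc(c[0]+o[g,1]*np.cos(a[g]),c[1]+o[g,1]*np.sin(a[g]))
        c=cc
    o=profile(s,c); az=o[:,0].copy(); az[az>180]-=360; i=np.argsort(az); az=az[i]; ro=o[i,2]
    print("face c",c.round(2),r.round(2),g.sum())
    w=(az>=lo)&(az<=hi)
    if verbose: print([(int(x),float(y)) for x,y in zip(az[w],ro[w])])
    from scipy.optimize import curve_fit
    ok=w&(ro>86)&(ro<95)
    f=lambda x,b,k,h,x0,ww: b+k*(x-x0)+h*np.where(abs(x-x0)<ww,0.5*(1+np.cos(np.pi*(x-x0)/ww)),0)
    x0=az[ok][np.argmax(np.convolve(ro[ok],np.ones(5)/5,"same")[3:-3])+3]
    p,cv=curve_fit(f,az[ok],ro[ok],p0=[89.5,0,3,x0,15]); print("bump base %.1f k %.3f h %.2f crest %.2f w %.1f"%tuple(p),"sd",np.sqrt(cv[3,3]).round(2)); return c,p
E
python3 - <<'E'
from h import *
bump(pickle.load(open("wrist2.pkl","rb")),126,185,True)
s=pickle.load(open("wrist4.pkl","rb"))
bump(s,-135,-60,True)
k=1
for n,p,z in(("pointer tip",(404,71),65),("nut",(404,232),99),("barrel tip",(409,17),74)):
    P=at_z(s,p,z)[0]; d=P[:2]-CEN; print(n,P.round(1),"r",np.hypot(*d).round(1),"az",np.degrees(np.arctan2(d[1],d[0])).round(1))
E
```

```text
face c [592.09  -8.21] 75.87 172
[(126, 89.0), (128, 89.5), (130, 89.25), (132, 88.75), (134, 88.75), (136, 89.5), (138, 90.25), (140, 90.75), (142, 90.75), (144, 91.5), (146, 91.0), (148, 92.0), (150, 92.0), (152, 92.25), (154, 92.25), (156, 91.25), (158, 91.5), (160, 90.5), (162, 90.0), (164, 89.0), (166, 88.75), (168, 89.25), (170, 88.75), (172, 90.0), (174, 89.75), (176, 89.5), (178, 89.0), (180, 89.5)]
bump base 89.2 k 0.005 h 2.97 crest 150.06 w 17.9 sd 0.58
face c [591.64  -8.27] 75.88 132
[(-134, 89.5), (-132, 89.5), (-130, 89.5), (-128, 89.25), (-126, 89.25), (-124, 89.5), (-122, 89.75), (-120, 89.75), (-118, 89.5), (-116, 89.25), (-114, 89.25), (-112, 89.75), (-110, 90.5), (-108, 91.0), (-106, 91.5), (-104, 91.75), (-102, 92.0), (-100, 92.25), (-98, 92.25), (-96, 92.0), (-94, 92.0), (-92, 91.75), (-90, 91.25), (-88, 91.0), (-86, 90.25), (-84, 89.5), (-82, 89.5), (-80, 89.5), (-78, 89.5), (-76, 89.75), (-74, 89.5), (-72, 89.5), (-70, 89.5), (-68, 89.5), (-66, 89.75), (-64, 89.75), (-62, 89.5), (-60, 89.5)]
bump base 89.5 k 0.002 h 2.86 crest -98.34 w 18.5 sd 0.26
pointer tip [672.4 -55.9  65. ] r 93.4 az -30.7
nut [594.1 -10.1  99. ] r 2.7 az -43.5
barrel tip [695.9 -66.5  74. ] r 119.0 az -29.3
```

```bash
python3 -c "
from h import *
arc(70,112,8); arc(112,118,6)
for a in range(118,160,4): print(a); arc(a,a+4,4)"
```

```text
[[-0.0044, 0.0009, 0, 0, 0, 0], [-0.0044, 0.0014, 0, 0, 0, 0], [-0.0042, 0.0017, 0, 0, 0, 0], [-0.0041, 0.0022, 0, 0, 0, 0], [-0.0038, 0.0025, 0, 0, 0, 0], [-0.0036, 0.0028, 0, 0, 0, 0], [-0.0034, 0.0032, 0, 0, 0, 0], [-0.003, 0.0034, 0, 0, 0, 0]]
[[-0.0005, 0.0007, 0, 0, 0, 0], [-0.0005, 0.0007, 0, 0, 0, 0], [-0.0006, 0.0007, 0, 0, 0, 0], [-0.0005, 0.0007, 0, 0, 0, 0], [-0.0004, 0.0007, 0, 0, 0, 0], [-0.0005, 0.0008, 0, 0, 0, 0]]
118
[[-0.0005, 0.0007, 0, 0, 0, 0], [-0.0004, 0.0007, 0, 0, 0, 0], [-0.0005, 0.0008, 0, 0, 0, 0], [-0.0004, 0.0008, 0, 0, 0, 0]]
122
[[-0.0004, 0.0007, 0, 0, 0, 0], [-0.0004, 0.0008, 0, 0, 0, 0], [-0.0004, 0.0008, 0, 0, 0, 0], [-0.0004, 0.0008, 0, 0, 0, 0]]
126
[[-0.0003, 0.0008, 0, 0, 0, 0], [-0.0004, 0.0008, 0, 0, 0, 0], [-0.0003, 0.0008, 0, 0, 0, 0], [-0.0003, 0.0008, 0, 0, 0, 0]]
130
[[-0.0003, 0.0008, 0, 0, 0, 0], [-0.0003, 0.0009, 0, 0, 0, 0], [-0.0003, 0.0008, 0, 0, 0, 0], [-0.0002, 0.0008, 0, 0, 0, 0]]
134
[[-0.0003, 0.0009, 0, 0, 0, 0], [-0.0002, 0.0008, 0, 0, 0, 0], [-0.0002, 0.0008, 0, 0, 0, 0], [-0.0002, 0.0009, 0, 0, 0, 0]]
138
[[-0.0002, 0.0008, 0, 0, 0, 0], [-0.0001, 0.0009, 0, 0, 0, 0], [-0.0002, 0.0009, 0, 0, 0, 0], [-0.0001, 0.0008, 0, 0, 0, 0]]
142
[[-0.0002, 0.0009, 0, 0, 0, 0], [-0.0001, 0.0009, 0, 0, 0, 0], [-0.0001, 0.0008, 0, 0, 0, 0], [0.0, 0.0009, 0, 0, 0, 0]]
146
[[-0.0001, 0.0009, 0, 0, 0, 0], [0.0, 0.0008, 0, 0, 0, 0], [-0.0001, 0.0009, 0, 0, 0, 0], [0.0, 0.0009, 0, 0, 0, 0]]
150
[[0.0, 0.0008, 0, 0, 0, 0], [0.0, 0.0009, 0, 0, 0, 0], [0.0, 0.0009, 0, 0, 0, 0], [0.0001, 0.0009, 0, 0, 0, 0]]
154
[[0.0, 0.0008, 0, 0, 0, 0], [0.0001, 0.0009, 0, 0, 0, 0], [0.0001, 0.0009, 0, 0, 0, 0], [0.0001, 0.0008, 0, 0, 0, 0]]
158
[[0.0001, 0.0009, 0, 0, 0, 0], [0.0002, 0.0009, 0, 0, 0, 0], [0.0001, 0.0008, 0, 0, 0, 0], [0.0002, 0.0009, 0, 0, 0, 0]]
```

Request:
apply_moves:
  plan:
    - [[-0.0044,0.0009,0,0,0,0],[-0.0044,0.0014,0,0,0,0],[-0.0042,0.0017,0,0,0,0],[-0.0041,0.0022,0,0,0,0],[-0.0038,0.0025,0,0,0,0],[-0.0036,0.0028,0,0,0,0],[-0.0034,0.0032,0,0,0,0],[-0.003,0.0034,0,0,0,0]]

```text
time: 10.12
tool_pos: [574.9, 39.6, 110.7]
tcp_rot: [0.967, -0.254, 0.001, -0.001]
wrist_force: [5.1, -3.8, 0.9]
gripper_width: 21.1
```

Request:
apply_moves:
  plan:
    - [[-0.0005,0.0007,0,0,0,0],[-0.0005,0.0007,0,0,0,0],[-0.0006,0.0007,0,0,0,0],[-0.0005,0.0007,0,0,0,0],[-0.0004,0.0007,0,0,0,0],[-0.0005,0.0008,0,0,0,0]]

```text
time: 10.88
tool_pos: [570.1, 37.4, 110.7]
tcp_rot: [0.967, -0.254, 0.001, -0.001]
wrist_force: [3.4, -3.3, 1.5]
gripper_width: 20.9
```

Request:
apply_moves:
  plan:
    - [[-0.0005,0.0007,0,0,0,0],[-0.0004,0.0007,0,0,0,0],[-0.0005,0.0008,0,0,0,0],[-0.0004,0.0008,0,0,0,0]]

```text
time: 11.38
tool_pos: [567.1, 35.8, 110.7]
tcp_rot: [0.967, -0.254, 0.001, -0.001]
wrist_force: [3.8, -2.8, 1.9]
gripper_width: 20.9
```

Request:
apply_moves:
  plan:
    - [[-0.0004,0.0007,0,0,0,0],[-0.0004,0.0008,0,0,0,0],[-0.0004,0.0008,0,0,0,0],[-0.0004,0.0008,0,0,0,0]]

```text
time: 11.88
tool_pos: [564.7, 34.3, 110.7]
tcp_rot: [0.967, -0.254, 0.001, -0.001]
wrist_force: [7.1, -2.2, -0.9]
gripper_width: 21.2
```

Request:
apply_moves:
  plan:
    - [[-0.0003,0.0008,0,0,0,0],[-0.0004,0.0008,0,0,0,0],[-0.0003,0.0008,0,0,0,0],[-0.0003,0.0008,0,0,0,0]]

```text
time: 12.38
tool_pos: [562.7, 32.9, 110.7]
tcp_rot: [0.967, -0.253, 0.002, -0.002]
wrist_force: [11.5, 0.4, -4.1]
gripper_width: 20.9
```

Request:
apply_moves:
  plan:
    - [[-0.0003,0.0008,0,0,0,0],[-0.0003,0.0009,0,0,0,0]]

```text
time: 12.62
tool_pos: [561.6, 32.1, 110.8]
tcp_rot: [0.967, -0.253, 0.002, -0.002]
wrist_force: [11.9, 1.4, -5.0]
gripper_width: 21.4
```

Request:
apply_moves:
  plan:
    - [[-0.0003,0.0008,0,0,0,0],[-0.0002,0.0008,0,0,0,0]]

```text
time: 12.88
tool_pos: [560.6, 31.2, 110.8]
tcp_rot: [0.967, -0.253, 0.002, -0.002]
wrist_force: [14.8, 3.2, -4.9]
gripper_width: 20.8
```

Request:
apply_moves:
  plan:
    - [[-0.0003,0.0009,0,0,0,0],[-0.0002,0.0008,0,0,0,0]]

```text
time: 13.12
tool_pos: [559.5, 30.3, 110.8]
tcp_rot: [0.968, -0.253, 0.003, -0.002]
wrist_force: [14.7, 2.9, -7.1]
gripper_width: 21.2
```

Request:
apply_moves:
  plan:
    - [[-0.0002,0.0008,0,0,0,0],[-0.0002,0.0009,0,0,0,0]]

```text
time: 13.38
tool_pos: [558.4, 29.4, 110.8]
tcp_rot: [0.968, -0.253, 0.003, -0.003]
wrist_force: [14.7, 4.1, -8.3]
gripper_width: 21.2
```

Request:
apply_moves:
  plan:
    - [[-0.0002,0.0008,0,0,0,0],[-0.0001,0.0009,0,0,0,0]]

```text
time: 13.62
tool_pos: [557.3, 28.3, 110.8]
tcp_rot: [0.968, -0.253, 0.003, -0.003]
wrist_force: [13.6, 3.9, -7.0]
gripper_width: 21.4
```

Request:
apply_moves:
  plan:
    - [[-0.0002,0.0009,0,0,0,0],[-0.0001,0.0008,0,0,0,0]]

```text
time: 13.88
tool_pos: [556.1, 27.1, 110.7]
tcp_rot: [0.968, -0.252, 0.002, -0.003]
wrist_force: [13.9, 4.3, -7.1]
gripper_width: 20.8
```

Request:
apply_moves:
  plan:
    - [[-0.0002,0.0009,0,0,0,0],[-0.0001,0.0009,0,0,0,0]]

```text
time: 14.12
tool_pos: [554.9, 25.7, 110.8]
tcp_rot: [0.968, -0.252, 0.002, -0.003]
wrist_force: [13.3, 4.2, -7.6]
gripper_width: 21.0
```

Request:
apply_moves:
  plan:
    - [[-0.0001,0.0008,0,0,0,0],[0.0,0.0009,0,0,0,0]]

```text
time: 14.38
tool_pos: [553.7, 24.3, 110.8]
tcp_rot: [0.968, -0.252, 0.002, -0.003]
wrist_force: [10.7, 4.0, -5.9]
gripper_width: 21.2
```

Request:
apply_moves:
  plan:
    - [[-0.0001,0.0009,0,0,0,0],[0.0,0.0008,0,0,0,0],[-0.0001,0.0009,0,0,0,0],[0.0,0.0009,0,0,0,0]]

```text
time: 14.88
tool_pos: [551.2, 20.9, 110.7]
tcp_rot: [0.968, -0.253, 0.002, -0.002]
wrist_force: [9.6, 4.0, -3.0]
gripper_width: 21.2
```

Request:
apply_moves:
  plan:
    - [[0.0,0.0008,0,0,0,0],[0.0,0.0009,0,0,0,0],[0.0,0.0009,0,0,0,0],[0.0001,0.0009,0,0,0,0]]

```text
time: 15.38
tool_pos: [548.8, 17.0, 110.7]
tcp_rot: [0.968, -0.253, 0.001, -0.001]
wrist_force: [4.5, 1.4, 0.1]
gripper_width: 21.1
```

Request:
apply_moves:
  plan:
    - [[0.0,0.0008,0,0,0,0],[0.0001,0.0009,0,0,0,0],[0.0001,0.0009,0,0,0,0],[0.0001,0.0008,0,0,0,0]]

```text
time: 15.88
tool_pos: [546.4, 11.9, 110.6]
tcp_rot: [0.967, -0.254, 0.0, -0.0]
wrist_force: [2.6, 1.1, 4.5]
gripper_width: 20.9
```

Request:
apply_moves:
  plan:
    - [[0,-0.0017,0,0,0,0],[-0.0002,-0.0017,0,0,0,0]]

```text
time: 16.12
tool_pos: [547.1, 13.6, 110.6]
tcp_rot: [0.967, -0.254, -0.0, 0.001]
wrist_force: [-0.5, -1.5, 8.4]
gripper_width: 20.8
```

Request:
apply_moves:
  plan:
    - [[0,-0.0009,0,0,0,0],[0,-0.0009,0,0,0,0],[0,-0.0009,0,0,0,0],[0,-0.0009,0,0,0,0]]

```text
time: 16.62
tool_pos: [548.6, 16.4, 110.6]
tcp_rot: [0.967, -0.254, -0.001, 0.001]
wrist_force: [-3.0, -3.8, 11.0]
gripper_width: 20.8
```

Request:
apply_moves:
  plan:
    - [[0.0001,-0.0009,0,0,0,0],[0,-0.0009,0,0,0,0]]

```text
time: 16.88
tool_pos: [549.1, 17.4, 110.5]
tcp_rot: [0.967, -0.255, -0.001, 0.001]
wrist_force: [-4.9, -4.1, 11.8]
gripper_width: 21.2
```

Request:
apply_moves:
  plan:
    - [[0.0001,-0.0009,0,0,0,0],[0,-0.0009,0,0,0,0]]

```text
time: 17.12
tool_pos: [549.8, 18.4, 110.5]
tcp_rot: [0.967, -0.255, -0.001, 0.002]
wrist_force: [-6.9, -5.6, 14.1]
gripper_width: 21.1
```

Request:
apply_moves:
  plan:
    - [[0,-0.0009,0,0,0,0],[0.0001,-0.0008,0,0,0,0]]

```text
time: 17.38
tool_pos: [550.4, 19.5, 110.5]
tcp_rot: [0.967, -0.255, -0.002, 0.002]
wrist_force: [-9.7, -7.1, 15.2]
gripper_width: 21.1
```

Request:
apply_moves:
  plan:
    - [[0.0001,-0.0009,0,0,0,0],[0.0002,-0.0009,0,0,0,0]]

```text
time: 17.62
tool_pos: [551.2, 20.6, 110.5]
tcp_rot: [0.967, -0.255, -0.002, 0.002]
wrist_force: [-10.1, -7.0, 16.7]
gripper_width: 20.8
```

Request:
apply_moves:
  plan:
    - [[0.0001,-0.0008,0,0,0,0],[0.0002,-0.0009,0,0,0,0]]

```text
time: 17.88
tool_pos: [552.1, 21.9, 110.5]
tcp_rot: [0.967, -0.255, -0.002, 0.003]
wrist_force: [-11.5, -6.6, 17.1]
gripper_width: 21.3
```

Request:
apply_moves:
  plan:
    - [[0.0001,-0.0009,0,0,0,0],[0.0002,-0.0008,0,0,0,0]]

```text
time: 18.12
tool_pos: [553.0, 23.1, 110.5]
tcp_rot: [0.967, -0.255, -0.002, 0.003]
wrist_force: [-12.4, -7.5, 17.6]
gripper_width: 21.1
```

Request:
apply_moves:
  plan:
    - [[0.0002,-0.0009,0,0,0,0],[0.0002,-0.0008,0,0,0,0]]

```text
time: 18.38
tool_pos: [554.1, 24.5, 110.5]
tcp_rot: [0.967, -0.255, -0.002, 0.003]
wrist_force: [-13.7, -7.7, 17.4]
gripper_width: 21.3
```

Request:
apply_moves:
  plan:
    - [[0.0002,-0.0008,0,0,0,0],[0.0003,-0.0009,0,0,0,0]]

```text
time: 18.62
tool_pos: [555.3, 25.9, 110.5]
tcp_rot: [0.967, -0.255, -0.002, 0.003]
wrist_force: [-12.9, -6.8, 17.4]
gripper_width: 21.4
```

Request:
apply_moves:
  plan:
    - [[0.0002,-0.0008,0,0,0,0],[0.0003,-0.0008,0,0,0,0]]

```text
time: 18.88
tool_pos: [556.7, 27.4, 110.5]
tcp_rot: [0.967, -0.255, -0.002, 0.002]
wrist_force: [-11.5, -5.5, 16.2]
gripper_width: 21.0
```

Request:
apply_moves:
  plan:
    - [[0.0003,-0.0009,0,0,0,0],[0.0003,-0.0008,0,0,0,0]]

```text
time: 19.12
tool_pos: [558.3, 29.0, 110.5]
tcp_rot: [0.967, -0.255, -0.002, 0.002]
wrist_force: [-9.9, -4.5, 15.4]
gripper_width: 21.0
```

Request:
apply_moves:
  plan:
    - [[0.0003,-0.0008,0,0,0,0],[0.0003,-0.0008,0,0,0,0]]

```text
time: 19.38
tool_pos: [559.9, 30.4, 110.5]
tcp_rot: [0.967, -0.255, -0.002, 0.002]
wrist_force: [-9.0, -4.5, 13.8]
gripper_width: 21.1
```

Request:
apply_moves:
  plan:
    - [[0.0004,-0.0008,0,0,0,0],[0.0003,-0.0008,0,0,0,0]]

```text
time: 19.62
tool_pos: [561.8, 32.0, 110.5]
tcp_rot: [0.967, -0.254, -0.001, 0.001]
wrist_force: [-5.0, -2.1, 12.5]
gripper_width: 20.9
```

Request:
apply_moves:
  plan:
    - [[0.0004,-0.0008,0,0,0,0],[0.0004,-0.0008,0,0,0,0],[0.0004,-0.0008,0,0,0,0],[0.0004,-0.0007,0,0,0,0]]

```text
time: 20.12
tool_pos: [565.5, 34.7, 110.6]
tcp_rot: [0.967, -0.254, -0.001, 0.001]
wrist_force: [-2.3, -0.6, 8.4]
gripper_width: 20.8
```

Request:
apply_moves:
  plan:
    - [[0.0004,-0.0008,0,0,0,0],[0.0005,-0.0008,0,0,0,0],[0.0004,-0.0007,0,0,0,0],[0.0005,-0.0007,0,0,0,0]]

```text
time: 20.62
tool_pos: [568.6, 36.5, 110.6]
tcp_rot: [0.967, -0.254, -0.001, 0.001]
wrist_force: [-1.5, -0.4, 9.1]
gripper_width: 21.0
```

```bash
cat > sw.py <<'E'
from h import *
fw="""574.9 39.6 5.1 -3.8;570.1 37.4 3.4 -3.3;567.1 35.8 3.8 -2.8;564.7 34.3 7.1 -2.2;562.7 32.9 11.5 .4;561.6 32.1 11.9 1.4;560.6 31.2 14.8 3.2;559.5 30.3 14.7 2.9;558.4 29.4 14.7 4.1;557.3 28.3 13.6 3.9;556.1 27.1 13.9 4.3;554.9 25.7 13.3 4.2;553.7 24.3 10.7 4;551.2 20.9 9.6 4;548.8 17 4.5 1.4;546.4 11.9 2.6 1.1"""
bw="""548.6 16.4 -3 -3.8;549.1 17.4 -4.9 -4.1;549.8 18.4 -6.9 -5.6;550.4 19.5 -9.7 -7.1;551.2 20.6 -10.1 -7;552.1 21.9 -11.5 -6.6;553 23.1 -12.4 -7.5;554.1 24.5 -13.7 -7.7;555.3 25.9 -12.9 -6.8;556.7 27.4 -11.5 -5.5;558.3 29 -9.9 -4.5;559.9 30.4 -9 -4.5;561.8 32 -5 -2.1;565.5 34.7 -2.3 -.6;568.6 36.5 -1.5 -.4"""
out=[]
for n,t in(("fw",fw),("bw",bw)):
    a=np.array([[float(x) for x in r.split()] for r in t.split(";")]); d=a[:,:2]-CEN; th=np.degrees(np.arctan2(d[:,1],d[:,0])); r=np.hypot(*d.T); u=d/r[:,None]
    fr=(a[:,2:]*u).sum(1); ft=a[:,3]*u[:,0]-a[:,2]*u[:,1]
    print(n); print(np.c_[th,r,fr,ft].round(1)); out.append((th,ft))
g=np.arange(115,158,1.)
f=np.interp(g,out[0][0],out[0][1]); o=np.argsort(out[1][0]); b=np.interp(g,out[1][0][o],out[1][1][o])
m=(b-f)/2; print(np.c_[g,f,b,m].round(1)[::2])
from scipy.optimize import curve_fit
G=lambda x,h,x0,w,c:c+h*np.exp(-((x-x0)/w)**2)
p,_=curve_fit(G,g,m,p0=[8,137,10,2]); print("mean fit",p)
for th,ft in out: print(curve_fit(G,th,abs(ft),p0=[8,137,10,2])[0])
E
python3 sw.py
```

```text
fw
[[109.8  50.8  -5.3  -3.5]
 [115.8  50.6  -4.4  -1.6]
 [119.6  50.6  -4.3  -1.9]
 [122.8  50.6  -5.7  -4.8]
 [125.6  50.5  -6.4  -9.6]
 [127.1  50.5  -6.1 -10.3]
 [128.6  50.4  -6.7 -13.6]
 [130.3  50.4  -7.3 -13.1]
 [131.9  50.5  -6.8 -13.7]
 [133.6  50.4  -6.6 -12.5]
 [135.6  50.4  -6.9 -12.8]
 [137.7  50.3  -7.  -12.1]
 [139.8  50.3  -5.6 -10. ]
 [144.6  50.2  -5.5  -8.8]
 [149.8  50.1  -3.2  -3.5]
 [156.3  49.9  -1.9  -2.1]]
bw
[[150.5  50.    0.7   4.8]
 [149.2  50.    2.1   6. ]
 [147.8  50.    2.9   8.4]
 [146.4  50.1   4.2  11.3]
 [144.8  50.    4.2  11.5]
 [143.   50.1   5.2  12.2]
 [141.3  50.1   5.   13.6]
 [139.3  50.1   5.4  14.8]
 [137.2  50.2   4.8  13.8]
 [134.8  50.2   4.2  12. ]
 [132.3  50.3   3.3  10.4]
 [129.8  50.3   2.3   9.8]
 [127.   50.3   1.3   5.3]
 [121.8  50.5   0.7   2.3]
 [117.7  50.5   0.3   1.5]]
[[115.   -1.9   1.5   1.7]
 [117.   -1.7   1.5   1.6]
 [119.   -1.9   1.7   1.8]
 [121.   -3.2   2.1   2.6]
 [123.   -5.1   3.    4. ]
 [125.   -8.6   4.1   6.3]
 [127.  -10.3   5.3   7.8]
 [129.  -13.5   8.5  11. ]
 [131.  -13.4  10.1  11.7]
 [133.  -12.9  10.8  11.9]
 [135.  -12.7  12.2  12.4]
 [137.  -12.3  13.6  13. ]
 [139.  -10.7  14.6  12.7]
 [141.   -9.7  13.8  11.7]
 [143.   -9.2  12.2  10.7]
 [145.   -8.4  11.5   9.9]
 [147.   -6.3  10.1   8.2]
 [149.   -4.3   6.4   5.4]
 [151.   -3.2   4.8   4. ]
 [153.   -2.8   4.8   3.8]
 [155.   -2.3   4.8   3.6]
 [157.   -2.1   4.8   3.4]]
mean fit [ 12.615211   136.95397026  13.30420581   0.59345365]
[ 11.96767362 133.88479254  11.15246111   1.81235088]
[ 13.74101394 138.79169356  11.87365426   0.56761694]
```

Request:
apply_moves:
  plan:
    - [[-0.0009,0.0014,0,0,0,0],[-0.0009,0.0016,0,0,0,0],[-0.0008,0.0015,0,0,0,0],[-0.0008,0.0016,0,0,0,0],[-0.0007,0.0016,0,0,0,0],[-0.0006,0.0016,0,0,0,0],[-0.0006,0.0017,0,0,0,0],[-0.0005,0.0016,0,0,0,0]]

```text
time: 21.62
tool_pos: [559.9, 30.6, 110.7]
tcp_rot: [0.967, -0.253, 0.002, -0.002]
wrist_force: [11.2, 6.5, -1.6]
gripper_width: 21.3
```

Request:
apply_moves:
  plan:
    - [[-0.0003,0.0009,0,0,0,0],[-0.0002,0.0008,0,0,0,0],[-0.0002,0.0008,0,0,0,0],[-0.0002,0.0009,0,0,0,0]]

```text
time: 22.12
tool_pos: [557.7, 28.5, 110.8]
tcp_rot: [0.967, -0.253, 0.002, -0.002]
wrist_force: [12.9, 6.6, -2.5]
gripper_width: 21.1
```

```bash
python3 -c "
from h import *
force()"
```

```text
t 22.12 th 133.1 r 50.3 Frad -4.00 Ftan -13.86 Fz -2.51
```

Request:
apply_moves:
  plan:
    - [[-0.0002,0.0008,0,0,0,0],[-0.0001,0.0009,0,0,0,0],[-0.0002,0.0009,0,0,0,0],[-0.0001,0.0005,0,0,0,0],[0,0,0,0,0,0],[0,0,0,0,0,0]]

```text
time: 22.88
tool_pos: [555.2, 25.9, 110.7]
tcp_rot: [0.967, -0.253, 0.001, -0.002]
wrist_force: [9.1, 6.1, -0.0]
gripper_width: 20.9
```

```bash
python3 - <<'E'
from h import *
force()
s=snapshot("wrist"); cv2.imwrite("pics/wrist5.png",s["color"]); pickle.dump(s,open("wrist5.pkl","wb"))
force()
try: bump(s,-80,10,True)
except Exception as e: print(e)
E
```

```text
t 22.88 th 137.3 r 50.3 Frad -2.57 Ftan -10.65 Fz -0.02
t 22.93 th 137.3 r 50.3 Frad -3.52 Ftan -11.78 Fz 1.17
face c [592.08  -8.25] 75.85 117
[(-80, 89.5), (-78, 89.75), (-76, 89.75), (-74, 89.75), (-72, 89.75), (-70, 89.5), (-68, 89.75), (10, 89.75)]
Optimal parameters not found: Number of calls to function has reached maxfev = 1200.
```

View pics/wrist5.png

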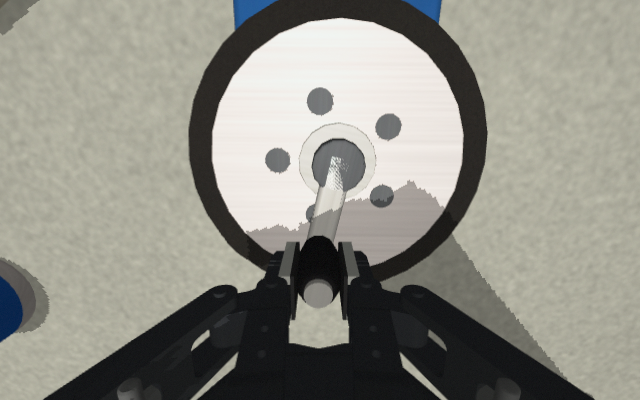

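Request:
apply_moves:
  plan:
    - [[0.0001,-0.0008,0,0,0,0],[0.0001,-0.0007,0,0,0,0],[0,0,0,0,0,0],[0,0,0,0,0,0]]

```text
time: 23.42
tool_pos: [555.3, 26.0, 110.7]
tcp_rot: [0.967, -0.254, 0.001, -0.001]
wrist_force: [6.2, 3.8, 2.7]
gripper_width: 20.8
```

```bash
python3 -c "
from h import *
force()"
```

```text
t 23.43 th 137.1 r 50.3 Frad -1.93 Ftan -6.96 Fz 2.68
```

Request:
apply_moves:
  plan:
    - [[0.0001,-0.0009,0,0,0,0],[0.0002,-0.0008,0,0,0,0],[0.0001,-0.0006,0,0,0,0],[0,0,0,0,0,0],[0,0,0,0,0,0]]

```text
time: 24.05
tool_pos: [555.6, 26.3, 110.6]
tcp_rot: [0.967, -0.254, -0.0, 0.001]
wrist_force: [-0.1, -0.3, 8.5]
gripper_width: 20.8
```

```bash
python3 -c "
from h import *
force()"
```

```text
t 24.05 th 136.7 r 50.2 Frad -0.12 Ftan 0.25 Fz 8.50
```

Request:
apply_moves:
  plan:
    - [[0,0,-0.0015,0,0,0],[0,0,-0.0015,0,0,0],[0,0,0,0,0,0]]

```text
time: 24.42
tool_pos: [555.2, 26.1, 110.8]
tcp_rot: [0.967, -0.254, -0.001, 0.001]
wrist_force: [9.7, -0.1, -13.8]
gripper_width: 21.0
```

Request:
apply_moves:
  plan:
    - [[0,0,0,0,0,0],[0,0,0,0,0,0],[0,0,0,0,0,0]]
  gripper: 0.045

```text
time: 24.8
tool_pos: [555.7, 27.0, 113.3]
tcp_rot: [0.967, -0.254, -0.0, 0.0]
wrist_force: [0.2, -0.3, -0.2]
gripper_width: 44.7
```

```bash
python3 - <<'E'
from h import *
show();force()
plan([570,12,245],5)
E
```

```text
t 24.8 pos [555.7  27.  113.3] az -29.4 F [ 0.17 -0.26 -0.18] w 44.7
t 24.80 th 136.0 r 50.6 Frad -0.30 Ftan 0.07 Fz -0.18
step mm 26.7 deg 0.007579041944950157
[0.0039, 0.0012, -0.0263, 0.0, 0.01, 0.0]
[0.0039, 0.0012, -0.0263, 0.0, 0.01, 0.0]
[0.004, 0.0012, -0.0263, 0.0, 0.01, 0.0]
[0.004, 0.0012, -0.0263, 0.0, 0.01, 0.0]
[0.004, 0.0012, -0.0263, 0.0, 0.01, 0.0]
```

Request:
apply_moves:
  plan:
    - [[0,0,-0.025,0,0,0],[0,0,-0.035,0,0,0],[0.017,0.006,-0.03,0,0,0],[0.02,0.006,-0.025,0,0,0],[0.018,0.006,-0.015,0,0,0],[0.012,0.005,-0.004,0,0,0],[0,0,0,0,0,0],[0,0,0,0,0,0]]

```text
time: 25.8
tool_pos: [602.4, -25.1, 246.3]
tcp_rot: [0.967, -0.253, -0.001, -0.0]
wrist_force: [-0.6, 0.6, 0.3]
gripper_width: 45.1
```

```bash
python3 - <<'E'
from h import *
show()
s=snapshot("wrist"); cv2.imwrite("pics/wrist6.png",s["color"]); pickle.dump(s,open("wrist6.pkl","wb"))
print(spotter.boxes_of("wrist","magnet_red")[:2])
show()
cv2.imwrite("pics/wrist6z.png",cv2.resize(s["color"][20:280,210:410],None,fx=2.3*1.,fy=2.3,interpolation=cv2.INTER_CUBIC))
bump(s,-80,20,True)
E
```

```text
t 25.8 pos [602.4 -25.1 246.3] az -29.4 F [-0.59  0.56  0.35] w 45.1
[{'bbox': [546.1, 38.7, 36.0, 24.8], 'conf': 0.77}, {'bbox': [229.5, 11.9, 159.6, 264.4], 'conf': 0.37}]
t 25.9 pos [602.5 -25.1 246.7] az -29.3 F [ 0.18  0.07 -0.78] w 45.1
face c [592.1   -8.23] 75.85 166
[(-80, 89.75), (-78, 89.75), (-76, 90.0), (-74, 92.5), (-72, 95.75), (-70, 89.5), (-68, 89.5), (-66, 89.75), (-64, 90.0), (-62, 89.5), (-60, 89.5), (-58, 89.5), (-56, 89.75), (-54, 89.5), (-52, 90.25), (-50, 90.0), (-48, 89.75), (-46, 89.75), (-44, 90.25), (-42, 91.0), (-40, 91.75), (-38, 92.25), (-36, 92.75), (-34, 92.75), (-32, 93.25), (-30, 93.25), (-28, 92.5), (-26, 92.5), (-24, 92.5), (-22, 92.0), (-20, 91.5), (-18, 91.0), (-16, 90.0), (-14, 89.5), (-12, 89.5), (-10, 89.5), (-8, 89.5), (-6, 89.5), (-4, 89.75), (-2, 89.25), (0, 89.75), (2, 89.5), (4, 89.75), (6, 89.75), (8, 89.25), (10, 89.25), (12, 89.75), (14, 89.75), (16, 89.75), (18, 89.5), (20, 89.25)]
bump base 89.7 k -0.005 h 3.48 crest -30.28 w 19.5 sd 0.54
```

View pics/wrist6.png

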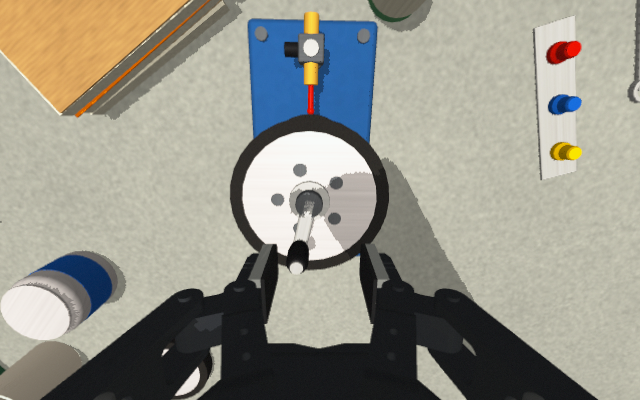

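View pics/wrist6z.png

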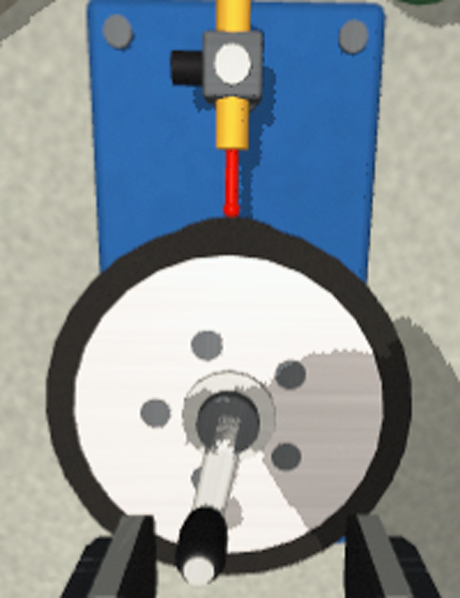

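```bash
python3 - <<'E'
from h import *
s=pickle.load(open("wrist6.pkl","rb"))
for n,p in dict(red=(574,45),blue=(574,103),yel=(574,153)).items(): print(n,at_z(s,p,29)[0].round(1))
plan([578,-337,205],7,az_end=-13.3)
E
```

```text
red [ 590.9 -345.5   29. ]
blue [ 529.7 -330.5   29. ]
yel [ 470.9 -315.7   29. ]
step mm 45.1 deg 2.2924771305635367
[0.0188, 0.0406, 0.0059, 0.0, 0.01, -2.29]
[0.0172, 0.0413, 0.0059, 0.0, 0.01, -2.29]
[0.0155, 0.0419, 0.0059, 0.0, 0.01, -2.29]
[0.0138, 0.0425, 0.0059, 0.0, 0.01, -2.29]
[0.0121, 0.043, 0.0059, 0.0, 0.01, -2.29]
[0.0104, 0.0435, 0.0059, 0.0, 0.01, -2.29]
[0.0086, 0.0439, 0.0059, 0.0, 0.01, -2.29]
```

Request:
apply_moves:
  plan:
    - [[0.019,0.041,0.002,0,0,-2.3],[0.017,0.041,0.002,0,0,-2.3],[0.0155,0.042,0.005,0,0,-2.3],[0.014,0.0425,0.008,0,0,-2.3],[0.012,0.043,0.008,0,0,-2.3],[0.0105,0.0435,0.008,0,0,-2.3],[0.0085,0.044,0.008,0,0,-2.3],[0,0,0,0,0,0]]

```text
time: 26.9
tool_pos: [575.7, -342.9, 204.4]
tcp_rot: [0.993, -0.119, -0.002, 0.001]
wrist_force: [-0.8, 0.6, -0.5]
gripper_width: 44.9
```

Request:
apply_moves:
  plan:
    - [[0,0,0,0,0,0],[0,0,0,0,0,0],[0,0,0,0,0,0]]

```text
time: 27.28
tool_pos: [579.1, -336.9, 206.8]
tcp_rot: [0.993, -0.115, 0.0, -0.0]
wrist_force: [-0.5, 1.1, 0.0]
gripper_width: 44.5
```

```bash
python3 - <<'E'
from h import *
show()
s=snapshot("wrist"); cv2.imwrite("pics/wrist7.png",s["color"]); pickle.dump(s,open("wrist7.pkl","wb"))
for n in("magnet_red_center","magnet_blue_center","magnet_yellow_center"):
    print(n,spotter.boxes_of("wrist",n)[:2])
show()
E
```

```text
t 27.27 pos [ 579.1 -336.9  206.8] az -13.2 F [-0.51  1.07  0.05] w 44.5
magnet_red_center [{'bbox': [315.5, 162.8, 16.5, 22.1], 'conf': 0.8}]
magnet_blue_center [{'bbox': [316.2, 210.9, 15.8, 20.9], 'conf': 0.58}]
magnet_yellow_center [{'bbox': [309.4, 254.6, 20.8, 18.3], 'conf': 0.71}]
t 27.48 pos [ 578.6 -337.9  206.5] az -13.3 F [-0.76  0.56  0.88] w 45.2
```

View pics/wrist7.png

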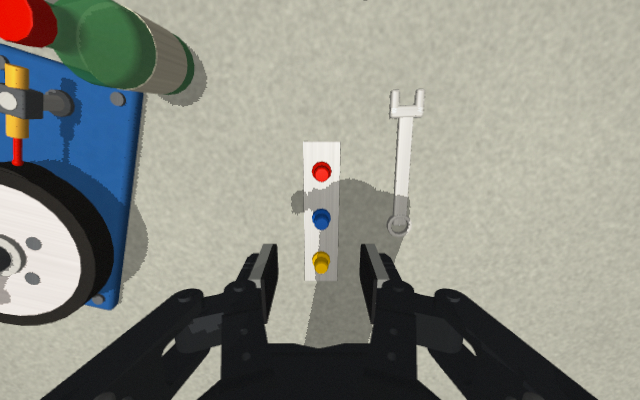

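```bash
python3 - <<'E'
from h import *
s=pickle.load(open("wrist7.pkl","rb"))
im=s["color"][130:290,280:370]; cv2.imwrite("pics/w7z.png",cv2.resize(im,None,fx=3.7,fy=3.7,interpolation=cv2.INTER_CUBIC))
c=s["color"].astype(int); red=(c[...,2]>110)&(c[...,1]<70)&(c[...,0]<70); red[:,:280]=0; red[:,370:]=0
v,u=np.nonzero(red); print(u.min(),u.max(),v.min(),v.max(),u.mean(),v.mean())
C=cloud(s); P=C[v,u]; print("cloud top pts",np.median(P[P[:,2]>26],0), P[:,2].max()); 
t=P[P[:,2]>27]; print(t.min(0),t.max(0))
hi=(C[...,2]>24)&(C[...,2]<36); hi[:,:300]=0;hi[:,345:]=0; hi[290:]=0
n,l,st,ce=cv2.connectedComponentsWithStats(hi.astype(np.uint8))
for i in range(1,n):
    if st[i,4]>20: q=C[l==i]; print(st[i],ce[i].round(1),at_z(s,ce[i],29.5)[0].round(1),(q.min(0)+q.max(0))/2)
E
```

```text
312 330 162 181 321.1950354609929 171.0177304964539
cloud top pts [ 588.66673926 -343.50565493   30.81193202] nan
[ 580.65619175 -351.99321102   27.20950904] [ 595.71038816 -334.70150242   32.82107922]
[314 167  16  16 189] [321.3 174.2] [ 587.9 -343.5   29.5] [ 587.26094467 -343.34735672   28.63554705]
[314 216  15  15 173] [321.1 222.7] [ 530.2 -329.8   29.5] [ 529.70241975 -329.66189065   28.2602026 ]
[314 260  14  14 154] [320.8 266.6] [ 472.4 -316.1   29.5] [ 471.55115855 -315.9179842    28.16232367]
```

View pics/w7z.png

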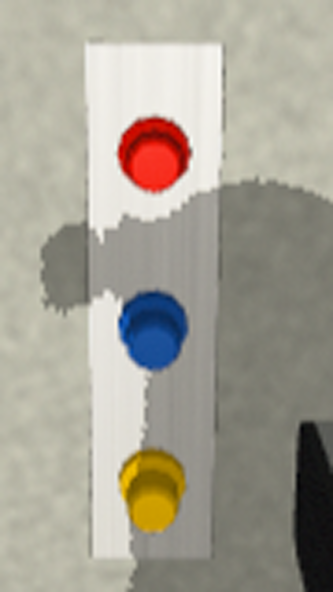

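Request:
apply_moves:
  plan:
    - [[0.01,0.0034,0.02,0,0,0],[0,0,0.035,0,0,0],[0,0,0.035,0,0,0],[0,0,0.035,0,0,0],[0,0,0.025,0,0,0],[0,0,0.015,0,0,0],[0,0,0,0,0,0],[0,0,0,0,0,0]]

```text
time: 28.48
tool_pos: [588.1, -344.2, 42.3]
tcp_rot: [0.993, -0.116, 0.001, 0.0]
wrist_force: [-0.1, 0.5, 0.9]
gripper_width: 45.2
```

```bash
python3 - <<'E'
from h import *
st=show(); d=np.array([587.7,-343.5,14.5])-st["tool_pos"]; print("tool delta",R.from_quat(st["tcp_rot"]).inv().apply(d))
E
```

```text
t 28.48 pos [ 588.1 -344.2   42.3] az -13.3 F [-0.11  0.49  0.93] w 45.2
tool delta [-0.6471997  -0.63361266 27.79386701]
```

Request:
apply_moves:
  plan:
    - [[-0.0006,-0.0006,0.012,0,0,0],[0,0,0.01,0,0,0],[0,0,0.0055,0,0,0],[0,0,0,0,0,0],[0,0,0,0,0,0]]

```text
time: 29.1
tool_pos: [587.2, -343.2, 14.1]
tcp_rot: [0.993, -0.116, 0.0, 0.0]
wrist_force: [-0.3, 0.6, 0.2]
gripper_width: 44.8
```

Request:
apply_moves:
  plan:
    - [[0,0,0,0,0,0],[0,0,0,0,0,0],[0,0,0,0,0,0],[0,0,0,0,0,0]]
  gripper: 0.01
  squeeze: 25

```text
time: 29.6
tool_pos: [587.2, -343.3, 14.2]
tcp_rot: [0.993, -0.116, 0.0, 0.0]
wrist_force: [0.0, -0.6, 2.8]
gripper_width: 16.6
```

```bash
python3 - <<'E'
from h import *
show()
s=snapshot("wrist"); cv2.imwrite("pics/wrist8.png",s["color"]); pickle.dump(s,open("wrist8.pkl","wb"))
E
```

```text
t 29.6 pos [ 587.2 -343.3   14.2] az -13.3 F [ 0.04 -0.63  2.85] w 16.6
```

View pics/wrist8.png

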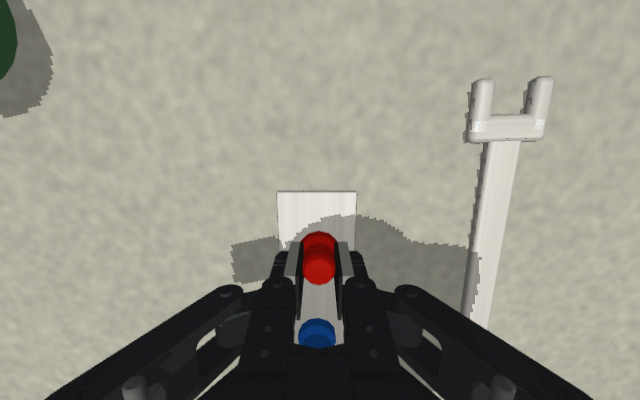

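Request:
apply_moves:
  plan:
    - [[0,0,-0.004,0,0,0],[0,0,-0.008,0,0,0],[0,0,-0.015,0,0,0],[0,0,-0.03,0,0,0],[0,0,-0.04,0,0,0],[0,0,-0.04,0,0,0],[0,0,-0.02,0,0,0],[0,0,0,0,0,0]]

```text
time: 30.65
tool_pos: [588.1, -343.7, 174.1]
tcp_rot: [0.993, -0.116, 0.002, 0.001]
wrist_force: [-0.1, -0.6, -0.4]
gripper_width: 16.8
```

```bash
python3 - <<'E'
from h import *
show()
s=snapshot("wrist"); cv2.imwrite("pics/wrist9.png",s["color"]); pickle.dump(s,open("wrist9.pkl","wb"))
plan([643.6,-38.7,190],8,az_end=-30.5)
E
```

```text
t 30.65 pos [ 588.1 -343.7  174.1] az -13.3 F [-0.06 -0.6  -0.39] w 16.8
step mm 38.8 deg 2.1482470723808413
[-0.0019, -0.0387, -0.0023, 0.0, -0.01, 2.15]
[-0.0034, -0.0386, -0.0023, 0.0, -0.01, 2.15]
[-0.0048, -0.0384, -0.0023, 0.0, -0.01, 2.15]
[-0.0062, -0.0382, -0.0023, 0.0, -0.01, 2.15]
[-0.0077, -0.0379, -0.0023, 0.0, -0.01, 2.15]
[-0.0091, -0.0376, -0.0023, 0.0, -0.01, 2.15]
[-0.0105, -0.0373, -0.0023, 0.0, -0.01, 2.15]
[-0.0119, -0.0368, -0.0023, 0.0, -0.01, 2.15]
```

View pics/wrist9.png

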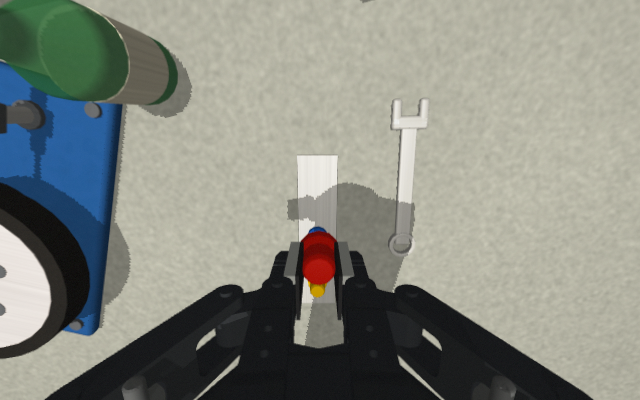

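Request:
apply_moves:
  plan:
    - [[-0.002,-0.0387,-0.003,0,0,2.15],[-0.0034,-0.0386,-0.003,0,0,2.15],[-0.0048,-0.0384,-0.002,0,0,2.15],[-0.0062,-0.0382,-0.002,0,0,2.15],[-0.0077,-0.0379,-0.002,0,0,2.15],[-0.0091,-0.0376,-0.002,0,0,2.15],[-0.0105,-0.0373,-0.002,0,0,2.15],[-0.0119,-0.0368,-0.002,0,0,2.15]]

```text
time: 31.7
tool_pos: [642.4, -37.4, 187.1]
tcp_rot: [0.965, -0.264, -0.001, 0.0]
wrist_force: [-0.1, 0.1, 0.4]
gripper_width: 16.7
```

Request:
apply_moves:
  plan:
    - [[0,0,0,0,0,0],[0,0,0,0,0,0],[0,0,0,0,0,0],[0,0,0,0,0,0]]

```text
time: 32.2
tool_pos: [643.0, -40.0, 188.6]
tcp_rot: [0.965, -0.264, -0.0, 0.0]
wrist_force: [-0.6, -0.0, -0.8]
gripper_width: 16.6
```

```bash
python3 - <<'E'
from h import *
st=show()
s=snapshot("wrist"); cv2.imwrite("pics/wrist10.png",s["color"]); pickle.dump(s,open("wrist10.pkl","wb"))
C=cloud(s); c=s["color"].astype(int); red=(c[...,2]>90)&(c[...,1]<70)&(c[...,0]<70); red[:,:290]=0; red[:,350:]=0; red[:220]=0; red[310:]=0
z0=st["tool_pos"][2]-10.2+26
v,u=np.nonzero(red); print(len(u),u.min(),u.max(),v.min(),v.max()); P=C[v,u]; P=P[~np.isnan(P[:,0])]; print("max z",np.percentile(P[:,2],[50,90,99]),"expected top",z0)
t=P[P[:,2]>np.percentile(P[:,2],99)-3]; 
q=R.from_quat(st["tcp_rot"]).inv().apply(t-st["tool_pos"]); print(len(t),(q.min(0)+q.max(0))/2,q.min(0),q.max(0))
# predicted top disk outline
for dx in(-1,0,1):
    a=np.linspace(0,2*np.pi,60); 
    W=R.from_quat(st["tcp_rot"]).apply(np.c_[dx+9*np.cos(a),9*np.sin(a),np.full(60,-15.8)])+st["tool_pos"]; p=proj(s,W); print(dx,p.min(0).round(1),p.max(0).round(1))
print("centre check"); 
try: cc=bump(s,-75,20)
except Exception as e: print(e)
cv2.imwrite("pics/w10z.png",cv2.resize(s["color"][0:320,180:460],None,fx=1.87,fy=1.87,interpolation=cv2.INTER_CUBIC))
cv2.imwrite("pics/w10y.png",cv2.resize(s["color"][220:320,270:370],None,fx=5,fy=5,interpolation=cv2.INTER_CUBIC))
E
```

```text
t 32.2 pos [643.  -40.  188.6] az -30.6 F [-0.56 -0.01 -0.84] w 16.6
1483 302 336 231 283
max z [202.56383227 205.50344506 206.19781445] expected top 204.36395887647834
706 [  1.59280571   0.91332267 -16.44933419] [ -6.14442347  -6.96539312 -18.25529806] [  9.33003489   8.79203845 -14.64337032]
-1 [299.  258.3] [334.4 289.5]
0 [298.9 256.4] [334.5 287.8]
1 [298.9 254.6] [334.5 286.1]
centre check
face c [592.1   -8.14] 75.85 137
bump base 88.8 k -0.003 h 5.99 crest -31.61 w 67.0 sd 1.06
```

View pics/w10z.png

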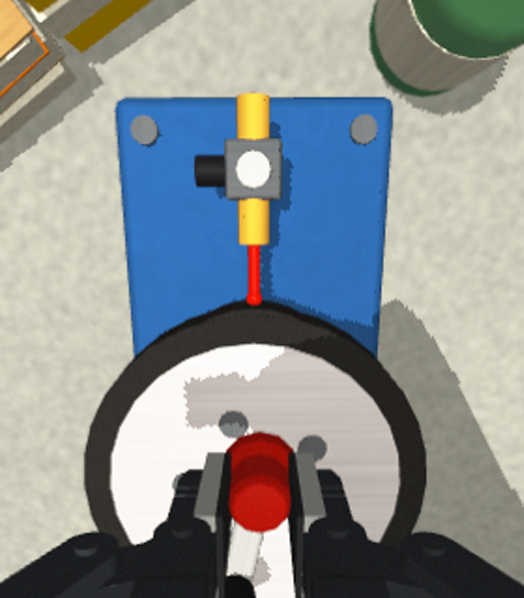

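View pics/w10y.png

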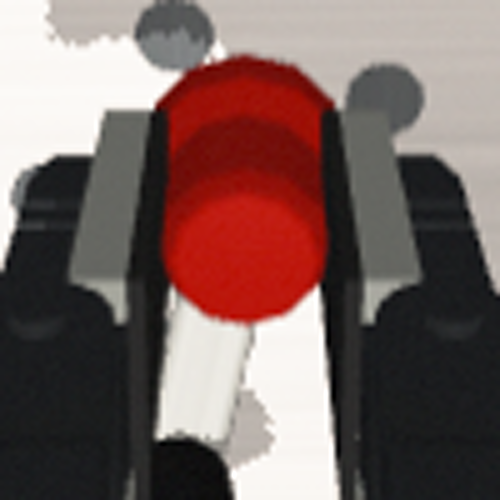

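Request:
apply_moves:
  plan:
    - [[-0.0012,-0.0026,0.02,0,0,0],[0,0,0.025,0,0,0],[0,0,0.02,0,0,0],[0,0,0.012,0,0,0],[0,0,0.007,0,0,0],[0,0,0,0,0,0],[0,0,0,0,0,0],[0,0,0,0,0,0]]

```text
time: 33.25
tool_pos: [643.9, -35.7, 105.6]
tcp_rot: [0.965, -0.263, 0.001, -0.0]
wrist_force: [-0.7, 0.3, 0.6]
gripper_width: 17.0
```

```bash
python3 - <<'E'
from h import *
st=show()
s=snapshot("wrist"); cv2.imwrite("pics/wrist11.png",s["color"]); pickle.dump(s,open("wrist11.pkl","wb"))
s=snapshot("side"); cv2.imwrite("pics/side11.png",cv2.resize(s["color"][180:270,290:410],None,fx=6,fy=6,interpolation=cv2.INTER_CUBIC)); pickle.dump(s,open("side11.pkl","wb"))
d=np.array([643.3,-37.2,90.2])-st["tool_pos"]; print("tool delta",R.from_quat(st["tcp_rot"]).inv().apply(d))
E
```

```text
t 33.25 pos [643.9 -35.7 105.6] az -30.5 F [-0.72  0.28  0.59] w 17.0
tool delta [ 0.21579983  1.56315798 15.3988697 ]
```

View pics/wrist11.png

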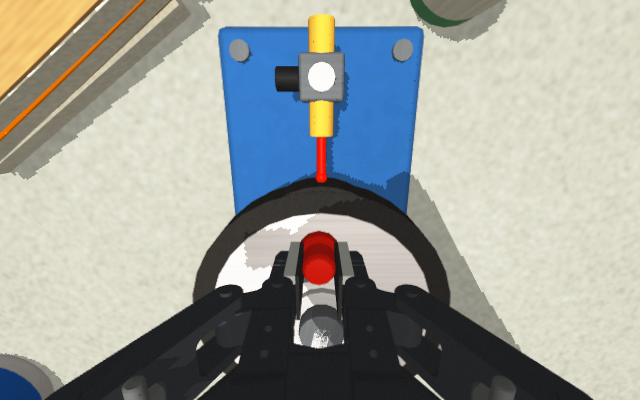

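View pics/side11.png

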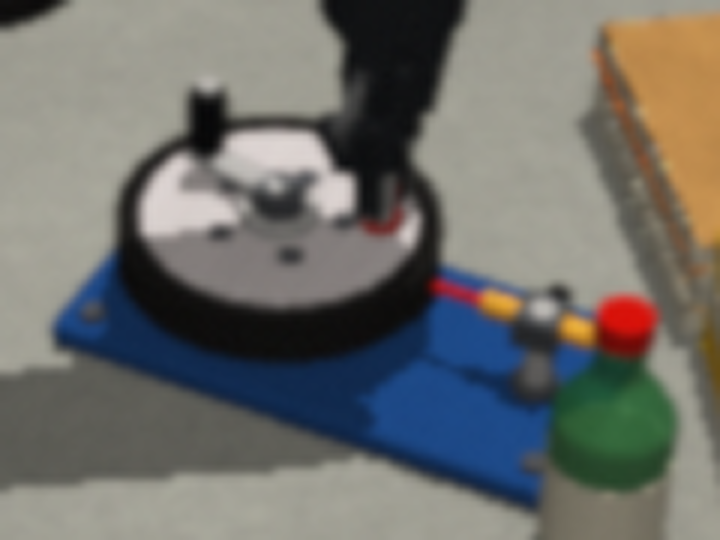

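Request:
apply_moves:
  plan:
    - [[0.0002,0.0014,0.005,0,0,0],[0,0,0.004,0,0,0],[0,0,0.003,0,0,0],[0,0,0,0,0,0],[0,0,0,0,0,0]]

```text
time: 33.98
tool_pos: [643.0, -37.0, 92.9]
tcp_rot: [0.965, -0.263, 0.0, -0.0]
wrist_force: [-0.3, 0.8, -0.8]
gripper_width: 16.8
```

```bash
python3 - <<'E'
from h import *
st=show()
s=snapshot("wrist"); cv2.imwrite("pics/wrist12.png",s["color"]); pickle.dump(s,open("wrist12.pkl","wb"))
d=np.array([643.3,-37.2,90.2])-st["tool_pos"]; print("tool delta",R.from_quat(st["tcp_rot"]).inv().apply(d))
# predicted foot / top circles for magnet at cam mark
c=CEN; u=np.array([np.cos(np.radians(-30.5)),np.sin(np.radians(-30.5))]); m=c+60*u
im=cv2.resize(s["color"][120:340,220:420],None,fx=3,fy=3,interpolation=cv2.INTER_CUBIC)
a=np.linspace(0,2*np.pi,80); zb=st["tool_pos"][2]-10.2
def pl(P,col): cv2.polylines(im,[(((proj(s,P)-[220,120])+.5)*3-.5).astype(np.int32).reshape(-1,1,2)],False,col,1)
pl(np.c_[m[0]+12*np.cos(a),m[1]+12*np.sin(a),np.full(80,zb+8)],(0,255,0))
pl(np.c_[m[0]+9*np.cos(a),m[1]+9*np.sin(a),np.full(80,zb+26)],(255,255,0))
pl(np.c_[c[0]+76*np.cos(a),c[1]+76*np.sin(a),np.full(80,80)],(0,255,0))
pl(np.array([[*(c+93*u),65],[*(c+180*u),65]]),(0,255,0))
cv2.imwrite("pics/w12z.png",im[:600])
E
```

```text
t 33.98 pos [643.  -37.   92.9] az -30.5 F [-0.34  0.8  -0.83] w 16.8
tool delta [ 0.35793028 -0.00526849  2.69892578]
```

View pics/w12z.png

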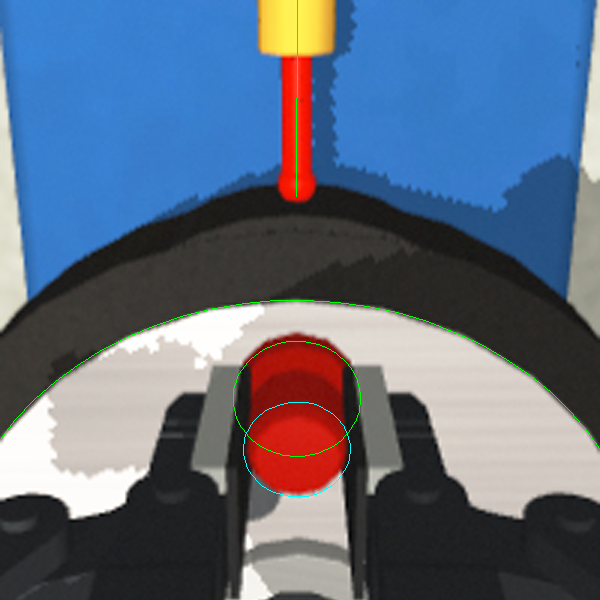

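Request:
apply_moves:
  plan:
    - [[0,0,0.001,0,0,0],[0,0,0.0008,0,0,0],[0,0,0.0005,0,0,0],[0,0,0,0,0,0],[0,0,0,0,0,0]]

```text
time: 34.65
tool_pos: [642.9, -37.1, 90.6]
tcp_rot: [0.965, -0.263, 0.0, -0.0]
wrist_force: [0.4, 0.1, -0.0]
gripper_width: 16.5
```

```bash
python3 - <<'E'
from h import *
show()
E
```

```text
t 34.65 pos [642.9 -37.1  90.6] az -30.5 F [ 0.4   0.07 -0.05] w 16.5
```

Request:
apply_moves:
  plan:
    - [[0,0,0.0004,0,0,0],[0,0,0.0003,0,0,0],[0,0,0,0,0,0],[0,0,0,0,0,0]]

```text
time: 35.15
tool_pos: [643.0, -37.1, 90.2]
tcp_rot: [0.965, -0.263, 0.0, -0.0]
wrist_force: [-1.8, 0.3, 4.8]
gripper_width: 17.0
```

Request:
apply_moves:
  plan:
    - [[0,0,0.0003,0,0,0],[0,0,0,0,0,0],[0,0,0,0,0,0]]

```text
time: 35.52
tool_pos: [643.1, -37.1, 90.2]
tcp_rot: [0.965, -0.263, 0.0, -0.0]
wrist_force: [-2.3, -0.4, 6.9]
gripper_width: 16.8
```

Request:
apply_moves:
  plan:
    - [[0,0,-0.0005,0,0,0],[0,0,0,0,0,0]]

```text
time: 35.78
tool_pos: [643.0, -37.1, 90.2]
tcp_rot: [0.965, -0.263, 0.0, -0.0]
wrist_force: [-1.5, -0.3, 5.0]
gripper_width: 16.8
```

Request:
apply_moves:
  plan:
    - [[0,0,0,0,0,0],[0,0,0,0,0,0],[0,0,0,0,0,0],[0,0,0,0,0,0]]
  gripper: 0.045

```text
time: 36.28
tool_pos: [642.9, -37.1, 89.9]
tcp_rot: [0.965, -0.263, -0.0, -0.0]
wrist_force: [0.2, -0.4, -0.1]
gripper_width: 45.1
```

Request:
apply_moves:
  plan:
    - [[0,0,-0.01,0,0,0],[0,0,-0.02,0,0,0],[0,0,-0.03,0,0,0],[0,0,-0.035,0,0,0],[0,0,-0.03,0,0,0],[-0.01,0,-0.025,0,0,0],[-0.01,0,0,0,0,0],[0,0,0,0,0,0]]

```text
time: 37.28
tool_pos: [625.0, -26.3, 239.9]
tcp_rot: [0.965, -0.263, -0.0, -0.0]
wrist_force: [-0.3, -0.7, 0.0]
gripper_width: 44.9
```

Request:
apply_moves:
  plan:
    - [[0,0,0,0,0,0],[0,0,0,0,0,0]]

```text
time: 37.52
tool_pos: [625.5, -27.3, 239.0]
tcp_rot: [0.965, -0.263, -0.001, 0.0]
wrist_force: [0.4, 0.3, -0.8]
gripper_width: 45.0
```

```bash
python3 - <<'E'
from h import *
st=show()
s=snapshot("wrist"); cv2.imwrite("pics/wrist13.png",s["color"]); pickle.dump(s,open("wrist13.pkl","wb"))
s2=snapshot("side"); cv2.imwrite("pics/side13.png",cv2.resize(s2["color"][180:330,270:410],None,fx=4,fy=4,interpolation=cv2.INTER_CUBIC)); pickle.dump(s2,open("side13.pkl","wb"))
cc,p=bump(s,-75,20,True)
c=CEN; u=np.array([np.cos(np.radians(-30.5)),np.sin(np.radians(-30.5))]); m=c+60*u
x0,y0=220,60
im=cv2.resize(s["color"][y0:y0+200,x0:x0+200],None,fx=3,fy=3,interpolation=cv2.INTER_CUBIC)
a=np.linspace(0,2*np.pi,80)
def pl(P,col): cv2.polylines(im,[(((proj(s,P)-[x0,y0])+.5)*3-.5).astype(np.int32).reshape(-1,1,2)],False,col,1)
pl(np.c_[m[0]+12*np.cos(a),m[1]+12*np.sin(a),np.full(80,88)],(0,255,0))
pl(np.c_[m[0]+9*np.cos(a),m[1]+9*np.sin(a),np.full(80,106)],(255,255,0))
pl(np.array([[*(c+93*u),65],[*(c+180*u),65]]),(0,255,0))
cv2.imwrite("pics/w13z.png",im)
E
```

```text
t 37.52 pos [625.5 -27.3 239. ] az -30.5 F [ 0.42  0.34 -0.76] w 45.0
face c [592.07  -8.27] 75.84 153
[(-74, 90.5), (-72, 93.5), (-70, 89.5), (-68, 90.5), (-66, 90.25), (-64, 90.0), (-62, 91.25), (-60, 91.25), (-58, 91.0), (-56, 91.5), (-54, 91.75), (-52, 91.25), (-50, 91.25), (-48, 92.0), (-46, 92.0), (-44, 92.25), (-42, 93.5), (-40, 93.25), (-38, 94.5), (-36, 94.5), (-34, 94.25), (-32, 94.75), (-30, 94.0), (-28, 94.25), (-26, 94.25), (-24, 94.25), (-22, 93.75), (-20, 93.0), (-18, 92.0), (-16, 91.75), (-14, 91.75), (-12, 91.5), (-10, 91.5), (-8, 91.25), (-6, 90.75), (-4, 90.5), (-2, 90.75), (0, 90.25), (2, 90.5), (4, 89.75), (6, 89.5), (8, 89.75), (10, 89.5), (12, 89.5), (14, 89.75), (16, 89.75), (18, 89.5), (20, 89.5)]
bump base 90.4 k -0.014 h 3.95 crest -30.15 w 30.3 sd 0.84
```

View pics/w13z.png

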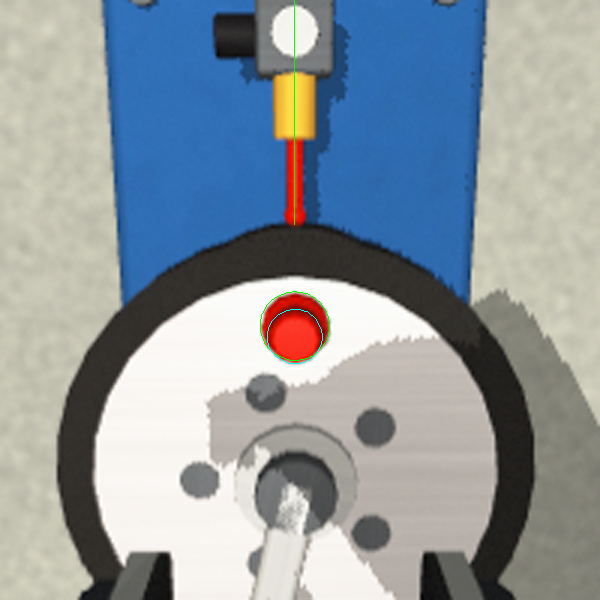

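View pics/side13.png

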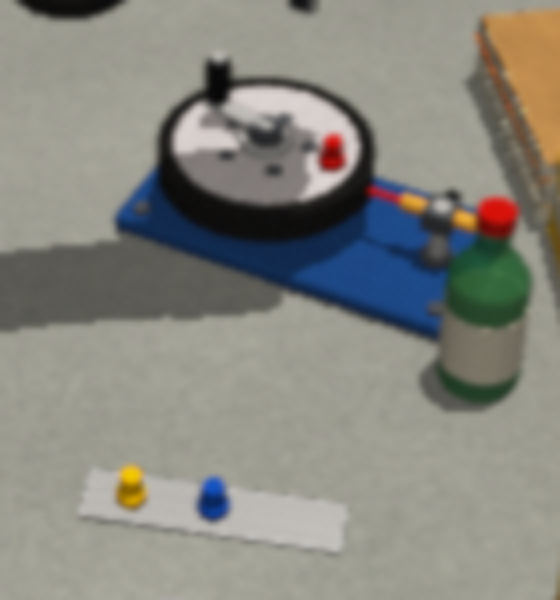

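```bash
python3 - <<'E'
from h import *
def holes(f):
    s=pickle.load(open(f,"rb")); n=np.arange(-70,90,1.)
    X,Y=np.meshgrid(np.arange(-50,51,.5),np.arange(-50,51,.5)); P=np.c_[CEN[0]+X.ravel(),CEN[1]+Y.ravel(),np.full(X.size,80.)]
    uv=proj(s,P).astype(np.float32); g=cv2.cvtColor(s["color"],cv2.COLOR_BGR2GRAY)
    w=cv2.remap(g,uv[:,0].reshape(X.shape),uv[:,1].reshape(X.shape),cv2.INTER_LINEAR)
    m=((w<125)&(np.hypot(X,Y)>26)&(np.hypot(X,Y)<46)).astype(np.uint8)
    k,l,st,c=cv2.connectedComponentsWithStats(m); 
    for i in range(1,k):
        if 60<st[i,4]<400:
            x,y=c[i]*.5-50; print(f,st[i,4],"r %.1f az %.1f"%(np.hypot(x,y),np.degrees(np.arctan2(y,x))))
holes("wrist6.pkl");holes("wrist13.pkl")
E
```

```text
wrist6.pkl 208 r 36.9 az -8.5
wrist6.pkl 73 r 37.2 az 123.7
wrist13.pkl 364 r 37.3 az 59.5
wrist13.pkl 87 r 37.2 az 124.3
```

```bash
python3 - <<'E'
from h import *
for f,k,o,pts in(("wrist6.pkl",2.3,(210,20),[(206,345),(155,413),(286,457)]),("wrist13.pkl",3,(220,60),[(265,392),(199,480),(371,532)])):
    s=pickle.load(open(f,"rb"))
    for p in pts:
        uv=np.array(p)/k+o; g=cv2.cvtColor(s["color"],cv2.COLOR_BGR2GRAY).astype(float)
        # refine: darkness centroid in 6px radius
        v,u=np.mgrid[0:400,0:640]; w=np.clip(150-g,0,None)*((u-uv[0])**2+(v-uv[1])**2<81)*(g<135)
        q=(np.sum(u*w)/w.sum(),np.sum(v*w)/w.sum()); d=at_z(s,q,80)[0][:2]-CEN
        print(f,np.hypot(*d).round(2),np.degrees(np.arctan2(d[1],d[0])).round(2))
E
```

```text
wrist6.pkl 36.18 -12.68
wrist6.pkl 36.27 59.26
wrist6.pkl 36.19 -157.17
wrist13.pkl 34.63 -12.27
wrist13.pkl 36.23 59.32
wrist13.pkl 36.24 -157.14
```

The holes in the wheel face are in the same place as before the magnet went on, so the wheel hasn't moved. The arm is clear of everything, so I'm handing in.

```bash
python3 - <<'E'
from h import *
show(); print(manip.job_done())
E
```

```text
t 37.62 pos [625.6 -27.2 239.3] az -30.5 F [ 0.59  0.69 -0.01] w 44.7
the job is handed in; nothing more can be done
None
```

The wheel is stopped with its high spot on the pointer, and the red magnet is standing upright on the mark. I handed the job in at 37.6 s, inside the 72 s limit.

**Finding the high spot:** I led the crank slowly over the swelling in both directions. The drag, averaged over both directions, peaked with the crank at 137.0°. I took the load off the crank before letting go, at about 136.7–137°. A picture afterwards put the crest at −30.3° ± 0.5° and the pointer at −30.5°.

**Placing the magnet:** It touched the wheel face at the expected height with 5–7 N of force, and I then released it. In the last wrist picture it matches the predicted outline at the mark, in line with the pointer. The side picture shows it upright, with the blue and yellow magnets still in place.

**Wheel not moved:** Two of the holes in the wheel face are at the same angle, within 0.1°, before and after placing. The third was 0.4° off because the magnet's red edge blurred that measurement.

**Checks that disagreed or fell short:**
- **Drag force:** I read a peak of about 14 N on the crank, against the 7–9 N you gave. I think my slightly stiff, off-centre grip caused the extra; the two directions were still close to symmetric about the crest.
- **Wrist camera:** it read about 1 mm off sideways from the arm, so I lined the magnet up with the pointer in the picture.
- **Final crest fit:** the last picture was taken from farther forward and fitted the crest poorly, at −30.2° ± 0.8°. It still agrees with the earlier figure.

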